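# Unlock the parked stopper and close the tilted sample flask

## Robot

A 6-joint arm with a two-finger parallel gripper is mounted at the origin on the work surface. World frame = base frame: x ahead of the robot, y to its left, z up, the work surface at z = 0. Lengths are in m, angles in rad, forces in N, time in s.
With the tool pointing down it reaches from about 0.3 to 0.75 m from the base axis. Payload 8.5 kg.
Tool frame: the origin (TCP) lies between the finger pads; the fingertips stand robot.tips_ahead ahead of it and the grasp point (between the pads) lies 3 mm ahead of it (robot.tips_ahead is the distance from the TCP to the fingertips, in m); z points along the fingers, y is the direction in which the jaws open and shut (so a half turn about z gives the same grasp; the last joint's range is limited). The gripper opens to 88 mm and grips with 3 to 60 N. Pads are 18 mm wide; open, the fingers measure 123 mm over their backs; the gripper's body (75 mm by 187 mm) begins 45 mm behind the grasp point.
Start: joints at [1.033, 0.381, 1.297, -0, 1.464, -0.215], TCP at [0.174, 0.522, 0.261] pointing down, gripper open.
Joint ranges: [-3.11, 3.11], [-0.89, 2.33], [0.22, 2.48], [-1.42, 4.56], [0.17, 2.85], [-2.88, 2.88]. Speed limits (rad/s): [2.39, 2.39, 3.14, 3.14, 3.14, 3.14].

## Interface

Orientations are given as a unit quaternion [w, x, y, z].
In Python, from plant import telemetry, snapshot, camera_model, finish_job, look_for, place_of, robot gives the robot as it stands.
- The arm moves only by the shell command python3 -m handwheel 'ROWS' [FORCE]. ROWS is JSON, a list of rows, each an object of numbers: "dx", "dy", "dz": the shift along the tool's x, y, z in m; "rx", "ry", "rz": the turn, a rotation vector about the tool's x, y, z in degrees; "hand": the opening, from 0 (shut) to 1 (fully open). A call has 1 to 20 rows; each row shifts and turns the pose as measured when the row begins, along the tool's axes as they then stand; what a row does not reach is not made up. A row lasts 1/8 s, in which the tool goes at most 62.5 mm and 10.7 degrees, less where a joint would pass 70% of its speed; a pose out of reach is approached as far as the arm can. A call with a gripper value outside its range is refused whole. The fingers move at their own pace and stop on an object; FORCE is the grip in N (left out, the last holds). Time passes only in rows, so rows that do not move let the fingers close. It gives the time, the measured TCP pose, the force and the opening at its end, in the units of the state.
- telemetry.read_state(): the state, without advancing time (a new reading comes with each control period).
- snapshot(name): name is "side" or "top"; returns the picture (384x512x3 uint8, blue, green, red); there is no depth.
- camera_model(name): a dict with "vfov" (degrees; the focal length in pixels is half the picture's height over the tangent of half this angle, whatever the lens; pixels are square), "cx", "cy" (the principal point, pixels), "k1" (the pictures are not rectified: a ray, as slopes to the right and down, at radius r is drawn at 1 + k1 r^2 times it, then the intrinsics apply), "eye" and "rotation" of the camera in the world. Camera axes: x right, y down, z forward; pixel columns grow to the right and rows downward; lengths in m; the calibration is good to about 2 mm. A picture is of the moment at which its call begins. camera_model takes no time and is no camera call.
- finish_job(): hands the job in, once; it reports no verdict.
Trained networks look in the newest picture that a camera, given by its name, has taken for a name from the list of things; names that differ only in an ending like _2 or _b are one class to them, and where a whole thing is asked for, a point or a joint stands for the part that bears it (a point fixed in the world has none). Each returns a list of dicts, best first, with "p" (0 to 1); they miss things now and then, are a little off and sometimes report something else, mostly with a low value. They report only what shows in the picture. A call takes as long as a camera call. They do not tell look-alikes from the thing itself.
- look_for(camera, label): "bbox" ([left, top, width, height] in pixels, round what is visible of it).
- place_of(camera, label): "xy" ([column, row] in pixels: a listed point, or the origin of a listed thing).
The state is a dict: "time": time; "joint_pos": joint angles; "joint_vel": joint speeds; "tau": joint torques, N m; "tcp_pos": TCP position; "tool_rot": TCP orientation; "contact_force": force on the tool from outside, world axes, zero at the start; "torque": the same for the moment, N m; "gripper_width": finger opening in m.
Only numpy, scipy, OpenCV 4.12 (cv2) and the standard library are available. Lean on these libraries where they do the work, as an engineer would, in place of code of your own. Each camera call takes 0.05 s, during which the arm holds its last target. There are 200 camera calls.

## Task

Slide the red keeper fully clear of the parked green stopper, take the stopper out of its dock and set it loosely in the mouth of the tilted flask, where it stands proud on the spring beads; let go of it there. Then push it fully home, so that its flange sits flat on the rim all round, and leave it. Do not shift the other things on the bench.

Things in the scene. Friction and masses are not known exactly. Their poses are not given: they have to be found in the camera images.
- dock: White dock, fixed. Origin on the bench directly under the axis of the parked stopper, z up. Its top plate (90 mm in x, from y = -46 to y = +106 mm, top at z = 77 mm) has a 45 mm hole centred on the origin. The stopper hangs in the hole, its flange resting on the plate. The red keeper slides on it along the dock's +y.
- keeper (a joint): Red sliding keeper, travel in m along the dock's +y: 0 to about 0.012 = its two prongs (one each side of the knob, 87 to 93 mm over the bench) lie over the stopper's flange and it cannot be lifted; 0.060 = end stop, fully clear (over 0.050 counts as clear). Dry friction about 2.5 N, stays where left. Moved by pushing its tab.
- keeper_tab (a point): Centre of the top of the keeper's upright red tab, an upright plate 24 mm (dock x) by 12 mm (dock y) whose top is 133 mm over the bench and which is free down to 93 mm. It stands at dock x = -54 mm, beside the dock's plate, and dock y = 10 mm + keeper travel. Axes as the dock's. Below the tab the keeper's flat plate lies 87 to 93 mm over the bench.
- stopper: Tapered stopper, 106 mm long, about 0.16 kg, round about its z axis. Origin at the centre of the small end, z towards the knob. Green plug: radius 11 mm at z = 0, 15 mm at z = 10, 20 mm at z = 60; green flange radius 29 mm from z = 60 to 68; black cylindrical knob radius 14 mm from z = 68 to 106 with a flat top. Parked upright, its origin 17 mm over the bench.
- flange (a point): Centre of the underside of the stopper's flange (stopper z = 60 mm). If the stopper goes in askew, pressing the top of the knob towards the side where the flange stands higher rights it. Axes as the stopper's.
- stopper_top (a point): Centre of the flat top of the stopper's knob (stopper z = 106 mm). Axes as the stopper's.
- neck (a point): Centre of the rim of the flask's white neck, about 200 mm over the bench; z points out along the neck. The flask leans 14 to 29 degrees towards its own -x (roughly the robot) and does not turn when pressed. Rim outer radius 26 mm. The bore is a cone: radius 22 mm at the rim, 17 mm at 62 mm down. Home: flange underside on the rim.
- beads (a point): Point on the neck's axis 38 mm below the rim (axes as neck), where three spring beads stand in to 13.5 mm from the axis. A stopper set in gently rests on them, a little loose, flange about 16 mm proud. More than about 4 N along the neck begins to drive it past them; it takes 5 to 12 N on the way in, rising past 15 N only when the flange meets the rim; it then stays.
- cradle: Cradle of the flask, fixed: dark base plate 150 by 150 mm, 10 mm thick, two uprights 119 mm high at y = +-62 mm. Origin under its centre, z up. The flask (base radius 48 mm) pivots at 100 mm height above the origin; the neck's rim is 110 mm from the pivot along the neck.
- tape_roll: Bystander: yellow tape roll lying flat, radius 45 mm, 25 mm high, origin under its centre.
- dish: Bystander: clear covered dish, radius 45 mm, 21 mm high, origin under its centre.
- reagent: Bystander: amber bottle with blue cap, radius 30 mm, 115 mm high, origin under its centre.
- jar: Bystander: white jar with red cap, radius 34 mm, 75 mm high, origin under its centre.
- spatula: Bystander: spatula lying flat, 180 mm long along its x.
- foam: Bystander: blue block 90 by 60 by 35 mm, origin under its centre.
Not all that is in view belongs to the job. Leave any blue look-alike of the dock alone.

How it is judged:
By the outcome, as a careful person would: the job done as asked, in the order asked, and still so for the second after the job is handed in, with the robot touching nothing.
It also fails if it takes over 67 s, if anything falls off the work surface, if the arm or the gripper's body presses on something with over 40 N, if the wrist force passes 120 N, or if a joint passes its speed limit or range.

## Working session

There is one attempt and no reset: what is moved stays moved. The work goes in short steps, Python scripts to look and compute and a shell command to move; the robot and the scene stay as the last step left them, time stands still between calls to the robot, and variables do not carry over. Pictures are saved under pics/ and viewed, about 8 in all and at most 12, crops included, and the job is handed in when it is done.

```bash
mkdir -p pics; cat > h.py <<'E'
import numpy as np,cv2
from plant import telemetry,snapshot,camera_model,look_for,place_of,robot
from scipy.spatial.transform import Rotation as R
def ray(cam,uv):
    m=camera_model(cam);f=192/np.tan(np.radians(m['vfov'])/2)
    d=np.array([(uv[0]-m['cx'])/f,(uv[1]-m['cy'])/f]);s=d.copy()
    for _ in range(20): s=d/(1+m['k1']*(s@s))
    v=np.array(m['rotation']).reshape(3,3)@np.array([*s,1]);return np.array(m['eye']),v/np.linalg.norm(v)
def proj(cam,p):
    m=camera_model(cam);f=192/np.tan(np.radians(m['vfov'])/2)
    q=np.array(m['rotation']).reshape(3,3).T@(np.array(p)-m['eye']);s=q[:2]/q[2]
    s=s*(1+m['k1']*(s@s));return s*f+[m['cx'],m['cy']]
def atz(cam,uv,z):
    e,v=ray(cam,uv);return e+v*(z-e[2])/v[2]
def tri(u1,u2):
    e1,v1=ray('top',u1);e2,v2=ray('side',u2)
    A=np.stack([v1,-v2],1);t=np.linalg.lstsq(A,e2-e1,rcond=None)[0]
    a,b=e1+v1*t[0],e2+v2*t[1];return (a+b)/2,np.linalg.norm(a-b)
def tool():
    s=telemetry.read_state();q=s['tool_rot'];return np.array(s['tcp_pos']),R.from_quat([q[1],q[2],q[3],q[0]]),s
E
python3 - <<'E'
from h import *
np.set_printoptions(precision=4,suppress=True)
ims=[snapshot(c) for c in('top','side')]
cv2.imwrite('pics/a_top.png',ims[0]);cv2.imwrite('pics/a_side.png',ims[1])
for c in('top','side'):
    m=camera_model(c);print(c,m)
    for l in('dock','keeper_tab','stopper_top','flange','neck','beads','cradle'):
        print(l,[(np.round(d['p'],2),np.round(d['xy'],1)) for d in place_of(c,l)][:3])
print(robot, getattr(robot,'tips_ahead',None),telemetry.read_state())
E
```

```text
top {'vfov': 49.27066261124304, 'cx': 251.82989120047415, 'cy': 188.73428678521037, 'k1': 0.052411712692372645, 'eye': array([ 0.4436, -0.0876,  1.6099]), 'rotation': array([ 0.0164, -0.706 ,  0.7075, -0.0281])}
dock [(np.float64(0.94), array([392.7, 242.4])), (np.float64(0.72), array([296. , 184.7])), (np.float64(0.59), array([305.4, 238.9]))]
keeper_tab [(np.float64(0.67), array([318.6, 259. ]))]
stopper_top [(np.float64(0.7), array([296.9, 181.9]))]
flange [(np.float64(0.54), array([291.7, 180.9])), (np.float64(0.49), array([294.3, 184.7]))]
neck [(np.float64(0.88), array([148.4, 198.6]))]
beads [(np.float64(0.82), array([152.1, 197.2]))]
cradle [(np.float64(0.58), array([165.1, 190.8]))]
side {'vfov': 43.10544302835169, 'cx': 268.23395520624916, 'cy': 195.39946614129113, 'k1': 0.057289029081574655, 'eye': array([0.7173, 1.5805, 1.3117]), 'rotation': array([-0.0229,  0.0335,  0.8851, -0.4636])}
dock [(np.float64(0.92), array([265.8, 195.8])), (np.float64(0.9), array([312.7, 189.1])), (np.float64(0.78), array([304.9, 153.4]))]
keeper_tab [(np.float64(0.63), array([314.3, 134.7])), (np.float64(0.49), array([324. , 167.4])), (np.float64(0.46), array([279. , 173.3]))]
stopper_top [(np.float64(0.61), array([266. , 175.8]))]
flange [(np.float64(0.55), array([263.7, 189. ]))]
neck [(np.float64(0.85), array([293.8, 231.2]))]
beads [(np.float64(0.95), array([289.7, 242. ]))]
cradle []
<Robot object at 0x7fd431b67e00> 0.022 {'time': 0.8, 'joint_pos': array([ 1.0327,  0.3806,  1.2974, -0.    ,  1.4636, -0.2153]), 'joint_vel': array([ 0.0008,  0.0012, -0.    , -0.0002, -0.0008,  0.0005]), 'tau': array([ -0.0018, -43.7752, -22.4724,   0.0714,   0.0313,   0.    ]), 'tcp_pos': array([0.1745, 0.5216, 0.2608]), 'tool_rot': array([0.    , 0.1607, 0.987 , 0.    ]), 'contact_force': array([0.0908, 0.8762, 0.513 ]), 'torque': array([-0.0441, -0.0259,  0.0264]), 'gripper_width': 0.0880112849469731}
```

View pics/a_top.png

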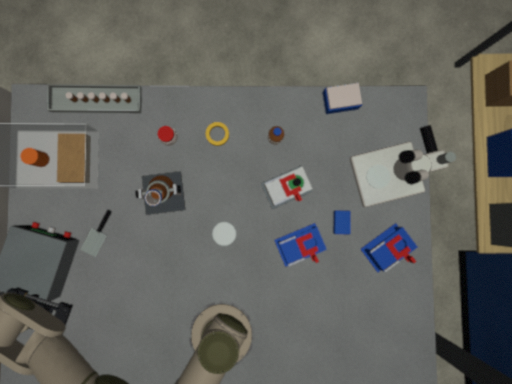

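View pics/a_side.png

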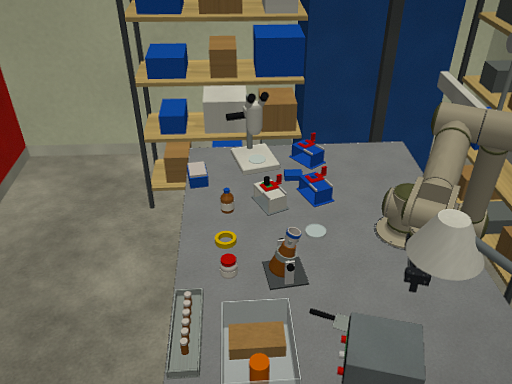

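The white dock with the stopper is at top (290,186) and side (268,190). Its tab is near top (297,196) and side (279,178). The flask is at top (158,190) and side (292,235). The two blue docks are look-alikes, at top (300,245) and (392,248). `rotation` turns out to be a quaternion, so I'll fix the helper and zoom in.

```bash
sed -i "s/np.array(m\['rotation'\]).reshape(3,3)/RM(m)/" h.py; cat >> h.py <<'E'
def RM(m):
    q=m['rotation'];return R.from_quat([q[1],q[2],q[3],q[0]]).as_matrix()
np.set_printoptions(precision=4,suppress=True)
E
python3 - <<'E'
from h import *
t=cv2.imread('pics/a_top.png');s=cv2.imread('pics/a_side.png')
def crop(i,x,y,w=50,k=8): return cv2.resize(i[y:y+w-13,x:x+w],None,fx=k,fy=k,interpolation=cv2.INTER_CUBIC)
o=np.vstack([np.hstack([crop(t,265,166),crop(s,245,172)]),np.hstack([crop(t,133,172),crop(s,265,225)])])
cv2.imwrite('pics/b.png',o);print(o.shape)
print('tcp test',proj('top',[.174,.522,.261]),proj('side',[.174,.522,.261]))
print(tri([296.9,181.9],[266,175.8]),'stopper top z=.123')
print(tri([148.4,198.6],[293.8,231.2]),'neck .2',tri([152.1,197.2],[289.7,242]))
E
```

```text
(592, 800, 3)
tcp test [ 48.3547 303.1269] [413.4398 274.1791]
(array([ 0.5635, -0.2725,  0.1323]), np.float64(0.005952004147746981)) stopper top z=.123
(array([0.5025, 0.2314, 0.2136]), np.float64(0.006579561403531704)) neck .2 (array([0.5123, 0.2302, 0.1624]), np.float64(0.012672605117719275))
```

View pics/b.png

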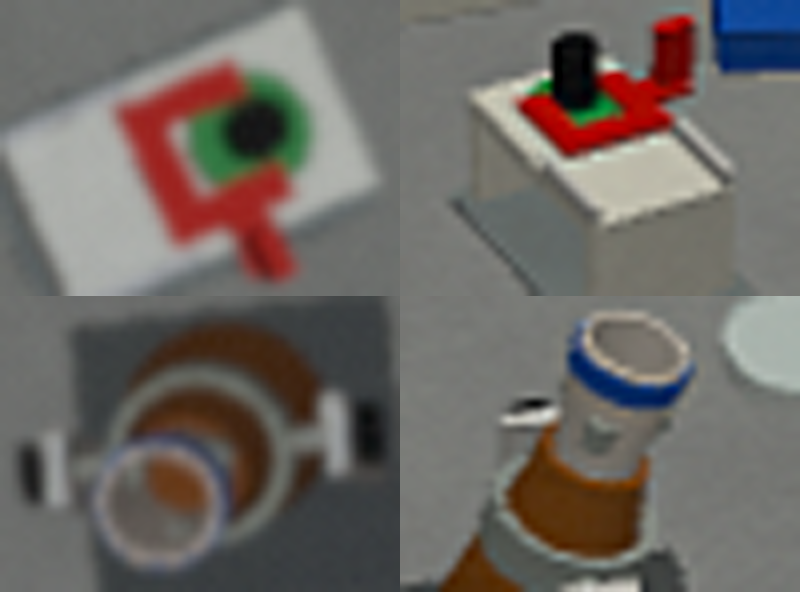

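```bash
cat > fit.py <<'E'
from h import *
from scipy.optimize import least_squares
def T(x,y,ox,oy): return np.array([ox+(x+.5)/8-.5, oy+(y+.5)/8-.5])
A=lambda x,y:T(x,y,265,166); B=lambda x,y:T(x-400,y,245,172); C=lambda x,y:T(x,y-296,133,172); D=lambda x,y:T(x-400,y-296,265,225)
def dpt(p,l): c,s=np.cos(p[2]),np.sin(p[2]); return np.array([p[0]+c*l[0]-s*l[1],p[1]+s*l[0]+c*l[1],l[2]])
obs=[('top',A(5,140),(.045,.106,.077)),('top',A(65,300),(-.045,.106,.077)),('top',A(300,5),(.045,-.046,.077)),('top',A(380,180),(-.045,-.046,.077)),
('top',A(255,125),(0,0,.123)),('side',B(574,42),(0,0,.123))]
tabs=[('top',A(282,262)),('side',B(675,22))]
f=lambda p:np.concatenate([proj(c,dpt(p,l))-u for c,u,l in obs]+[proj(c,dpt(p,(-.054,.010+p[3],.133)))-u for c,u in tabs])
r=least_squares(f,[.56,-.27,.43,0.01],x_scale=[.1,.1,.1,.01]);print('dock',r.x[:2],np.degrees(r.x[2]),'keeper',r.x[3]);print(r.fun.reshape(-1,2).round(2))
print('tab',dpt(r.x,(-.054,.010+r.x[3],.133)))
def neck(p,d): return np.array([p[0],p[1],.1])+d*np.array([-np.sin(p[3])*np.cos(p[2]),-np.sin(p[3])*np.sin(p[2]),np.cos(p[3])])
g=lambda p:np.concatenate([proj('top',neck(p,.11))-C(163,502),proj('side',neck(p,.11))-D(635,350),proj('top',dpt(p,(0,.062,.119)))-C(58,470),proj('top',dpt(p,(0,-.062,.119)))-C(333,432)])
q=least_squares(g,[.55,.22,0.,.35]);print('cradle',q.x[:2],'psi,theta',np.degrees(q.x[2:]),'neck',neck(q.x,.11),'axis',neck(q.x,1)-neck(q.x,0));print(q.fun.reshape(-1,2).round(2))
for l,d in(('neckB',.072),): print(l,proj('top',neck(q.x,d)),proj('side',neck(q.x,d)))
E
python3 fit.py
python3 - <<'E'
from h import *
p,r,s=tool();print(p);print(r.as_matrix())
E
```

```text
dock [ 0.5636 -0.2741] 22.408337331414163 keeper 0.006215852323461633
[[-0.91 -1.07]
 [ 1.06  1.57]
 [ 0.26  0.08]
 [-0.18  0.72]
 [ 0.71  0.08]
 [ 0.29  0.61]
 [-0.59 -1.45]
 [-0.11  0.15]]
tab [ 0.5075 -0.2797  0.133 ]
cradle [0.5304 0.2235] psi,theta [ 7.8931 14.2768] neck [0.5035 0.2198 0.2066] axis [-0.2443 -0.0339  0.9691]
[[-0.36  0.08]
 [ 0.02 -0.57]
 [-0.3  -0.02]
 [ 0.34 -0.12]]
neckB [154.6085 195.1374] [291.0869 238.9491]
[0.1745 0.5216 0.2608]
[[-0.9484  0.3172  0.    ]
 [ 0.3172  0.9484  0.    ]
 [-0.      0.     -1.    ]]
```

```bash
sed -i "s/('top',A(65,300),(-.045,.106,.077)),//" fit.py; cat >> fit.py <<'E'
t=cv2.imread('pics/a_top.png');s=cv2.imread('pics/a_side.png')
def crop(i,x,y): return cv2.resize(i[y:y+37,x:x+50],None,fx=8,fy=8,interpolation=cv2.INTER_CUBIC)
def draw(cam,im,ox,oy,pts,col):
    u=np.array([(proj(cam,p)-[ox,oy]+.5)*8-.5 for p in pts]);cv2.polylines(im,[u.round().astype(int).reshape(-1,1,2)],False,col,1,cv2.LINE_AA)
ax=neck(q.x,1)-neck(q.x,0);e1=np.cross(ax,[0,1,0]);e1/=np.linalg.norm(e1);e2=np.cross(ax,e1);a=np.linspace(0,2*np.pi,40)
circ=lambda d,rad:[neck(q.x,d)+rad*(np.cos(k)*e1+np.sin(k)*e2) for k in a]
ci=[]
for c,im,o1,o2 in(('top',t,(265,170),(133,172)),('side',s,(245,172),(261,232))):
    i1=crop(im,*o1);i2=crop(im,*o2)
    draw(c,i1,*o1,[dpt(r.x,l) for l in((.045,.106,.077),(-.045,.106,.077),(-.045,-.046,.077),(.045,-.046,.077),(.045,.106,.077))],(255,255,0))
    k=.010+r.x[3];draw(c,i1,*o1,[dpt(r.x,(-.054+x,k+y,.133)) for x,y in((.012,.006),(-.012,.006),(-.012,-.006),(.012,-.006),(.012,.006))],(255,255,0))
    draw(c,i1,*o1,[dpt(r.x,(.014*np.cos(k),.014*np.sin(k),.123)) for k in a],(0,255,255))
    draw(c,i2,*o2,circ(.11,.026),(0,255,255));draw(c,i2,*o2,circ(.072,.02),(0,255,0));draw(c,i2,*o2,[neck(q.x,-.05),neck(q.x,.11)],(0,255,0))
    draw(c,i2,*o2,[dpt(q.x,l) for l in((.075,.075,.01),(-.075,.075,.01),(-.075,-.075,.01),(.075,-.075,.01),(.075,.075,.01))],(255,255,0))
    ci.append(np.hstack([i1,i2]))
cv2.imwrite('pics/c.png',np.vstack(ci))
E
python3 fit.py
```

```text
dock [ 0.5631 -0.2751] 24.533663676402696 keeper 0.008891406382514018
[[-0.61  0.23]
 [-0.06 -0.03]
 [ 0.33  0.25]
 [ 1.    0.22]
 [ 0.38  0.48]
 [-0.39 -1.07]
 [ 0.17  0.06]]
tab [ 0.5061 -0.2804  0.133 ]
cradle [0.5304 0.2235] psi,theta [ 7.8931 14.2768] neck [0.5035 0.2198 0.2066] axis [-0.2443 -0.0339  0.9691]
[[-0.36  0.08]
 [ 0.02 -0.57]
 [-0.3  -0.02]
 [ 0.34 -0.12]]
neckB [154.6085 195.1374] [291.0869 238.9491]
```

View pics/c.png

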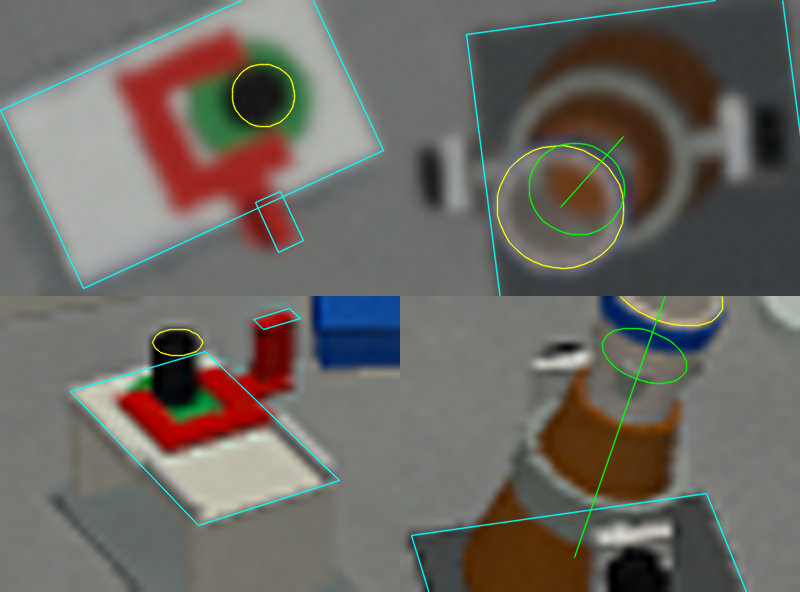

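The dock fit is at (0.563, -0.275) with yaw 24.5°. The drawn rim and plates match the flask, with a tilt of about 14–16°. In the overlay the tab sits about 4 mm left of and below the fit, so I'll use (0.504, -0.278). Moving above the tab now.

```bash
python3 -m handwheel '[{"dx":-0.0355,"dy":-0.041},{"dx":-0.0355,"dy":-0.041},{"dx":-0.0355,"dy":-0.041},{"dx":-0.0355,"dy":-0.041},{"dx":-0.0355,"dy":-0.041},{"dx":-0.0355,"dy":-0.041},{"dx":-0.0355,"dy":-0.041},{"dx":-0.0355,"dy":-0.041},{"dx":-0.0355,"dy":-0.041},{"dx":-0.0355,"dy":-0.041},{"dx":-0.0355,"dy":-0.041},{"dx":-0.0355,"dy":-0.041},{"dx":-0.0355,"dy":-0.041},{"dx":-0.0355,"dy":-0.041},{"dx":-0.0355,"dy":-0.041},{"dx":-0.0355,"dy":-0.041},{"rz":-10.7},{"rz":-10.7},{"rz":-10.7},{"rz":-10.7}]' 10
cat > rel.py <<'E'
import sys
from h import *
p,r,s=tool();g=np.array([float(v) for v in sys.argv[1:4]])
print('tcp',p,'axes x,y,z',r.as_matrix().T.tolist() and r.as_matrix().T.round(3).tolist());print('rel',r.inv().apply(g-p),'F',s['contact_force'],'t',s['time'],s['joint_pos'])
E
python3 rel.py .504 -.278 .122
```

```text
tcp [0.1745 0.5216 0.2608] axes x,y,z [[-0.948, 0.317, -0.0], [0.317, 0.948, 0.0], [0.0, 0.0, -1.0]]
rel [-0.5662 -0.6538  0.1388] F [0.0908 0.8762 0.513 ] t 0.8 [ 1.0327  0.3806  1.2974 -0.      1.4636 -0.2153]$[0]: bad value
```

```bash
python3 -m handwheel --help; python3 -m handwheel '[{"dx":-0.0355,"dy":-0.041,"dz":0,"rx":0,"ry":0,"rz":0,"hand":1}]' 10
```

```text
time: 0.92
tcp_pos: [0.1949, 0.4722, 0.2602]
tool_rot: [-0.0, 0.159, 0.987, 0.0]
contact_force: [1.9, 0.5, 0.4]
gripper_width: 0.0882invalid input: not JSON, or not a number
```

```bash
python3 -m handwheel '[{"dx":-0.0355,"dy":-0.041,"hand":1},{"dx":-0.0355,"dy":-0.041,"hand":1}]' 
python3 -m handwheel '[{"dx":-0.0355,"dy":-0.041,"dz":0,"rx":0,"ry":0,"rz":0},{"dx":-0.0355,"dy":-0.041,"dz":0,"rx":0,"ry":0,"rz":0}]'; python3 rel.py .504 -.278 .122
```

```text
tcp [0.1949 0.4722 0.2602] axes x,y,z [[-0.949, 0.314, 0.0], [0.314, 0.949, 0.0], [0.0, 0.0, -1.0]]
rel [-0.5292 -0.6151  0.138 ] F [1.8717 0.4602 0.3571] t 0.925 [ 0.9472  0.3122  1.4045  0.0002  1.4246 -0.3039]$[0]: bad value
$[0]: bad value
```

```bash
python3 -m handwheel '[{"dx":-0.035,"dy":-0.041,"dz":0,"rx":0,"ry":0,"rz":0,"hand":1},{"dx":-0.035,"dy":-0.041,"dz":0,"rx":0,"ry":0,"rz":0,"hand":1},{"dx":-0.035,"dy":-0.041,"dz":0,"rx":0,"ry":0,"rz":0,"hand":1},{"dx":-0.035,"dy":-0.041,"dz":0,"rx":0,"ry":0,"rz":0,"hand":1},{"dx":-0.035,"dy":-0.041,"dz":0,"rx":0,"ry":0,"rz":0,"hand":1},{"dx":-0.035,"dy":-0.041,"dz":0,"rx":0,"ry":0,"rz":0,"hand":1},{"dx":-0.035,"dy":-0.041,"dz":0,"rx":0,"ry":0,"rz":0,"hand":1},{"dx":-0.035,"dy":-0.041,"dz":0,"rx":0,"ry":0,"rz":0,"hand":1},{"dx":-0.035,"dy":-0.041,"dz":0,"rx":0,"ry":0,"rz":0,"hand":1},{"dx":-0.035,"dy":-0.041,"dz":0,"rx":0,"ry":0,"rz":0,"hand":1},{"dx":-0.035,"dy":-0.041,"dz":0,"rx":0,"ry":0,"rz":0,"hand":1},{"dx":-0.035,"dy":-0.041,"dz":0,"rx":0,"ry":0,"rz":0,"hand":1},{"dx":-0.035,"dy":-0.041,"dz":0,"rx":0,"ry":0,"rz":0,"hand":1},{"dx":-0.035,"dy":-0.041,"dz":0,"rx":0,"ry":0,"rz":0,"hand":1},{"dx":-0.035,"dy":-0.041,"dz":0,"rx":0,"ry":0,"rz":0,"hand":1},{"dx":0,"dy":0,"dz":0,"rx":0,"ry":0,"rz":-10.7,"hand":1},{"dx":0,"dy":0,"dz":0,"rx":0,"ry":0,"rz":-10.7,"hand":1},{"dx":0,"dy":0,"dz":0,"rx":0,"ry":0,"rz":-10.7,"hand":1},{"dx":0,"dy":0,"dz":0,"rx":0,"ry":0,"rz":-10.7,"hand":1},{"dx":0,"dy":0,"dz":0,"rx":0,"ry":0,"rz":0,"hand":1}]' 10; python3 rel.py .504 -.278 .122
```

```text
time: 3.42
tcp_pos: [0.5078, -0.3059, 0.2613]
tool_rot: [0.004, -0.216, 0.976, -0.0]
contact_force: [-0.5, 1.0, -0.2]
gripper_width: 0.0884
tcp [ 0.5078 -0.3059  0.2613] axes x,y,z [[-0.907, -0.421, -0.008], [-0.421, 0.907, -0.002], [0.009, 0.002, -1.0]]
rel [-0.0072  0.0272  0.1394] F [-0.5339  1.0281 -0.1658] t 3.425 [-0.7445  0.4537  1.1759  0.007   1.5068 -2.7506]
```

```bash
python3 -m handwheel '[{"dx":-0.007,"dy":0.027,"dz":0.02,"rx":0,"ry":0,"rz":0,"hand":1},{"dx":0,"dy":0,"dz":0.04,"rx":0,"ry":-0.5,"rz":0,"hand":1},{"dx":0,"dy":0,"dz":0.04,"rx":0,"ry":0,"rz":0,"hand":1},{"dx":0,"dy":0,"dz":0.02,"rx":0,"ry":0,"rz":0,"hand":1},{"dx":0,"dy":0,"dz":0,"rx":0,"ry":0,"rz":0,"hand":1}]' 10; python3 rel.py .504 -.278 .122
python3 - <<'E'
from h import *
t=snapshot('top');s=snapshot('side')
f=lambda i,x,y:cv2.resize(i[y:y+45,x:x+50],None,fx=8,fy=8,interpolation=cv2.INTER_CUBIC)
cv2.imwrite('pics/d.png',np.hstack([f(t,265,166),f(s,245,155)]))
E
```

```text
time: 4.05
tcp_pos: [0.5046, -0.2774, 0.139]
tool_rot: [0.01, -0.205, 0.979, -0.0]
contact_force: [-0.3, 0.1, 0.7]
gripper_width: 0.0879
tcp [ 0.5046 -0.2774  0.139 ] axes x,y,z [[-0.916, -0.402, -0.019], [-0.402, 0.916, -0.004], [0.019, 0.004, -1.0]]
rel [ 0.0011 -0.0002  0.017 ] F [-0.2966  0.1047  0.6652] t 4.05 [-0.7143  0.5327  1.4181  0.0163  1.1791 -2.7045]
```

View pics/d.png

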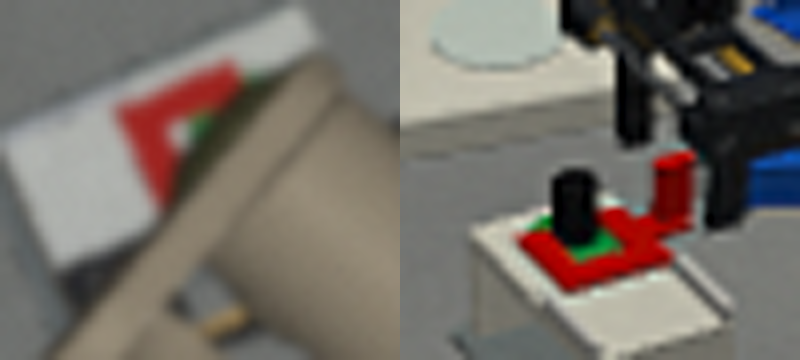

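The jaws straddle the tab: the fingertips are at about (635,140) and (725,225) in the crop, with the tab between them at (673,185). I'll descend and grip it.

```bash
python3 -m handwheel '[{"dx":0,"dy":0,"dz":0.017,"rx":0,"ry":1,"rz":0,"hand":1},{"dx":0,"dy":0,"dz":0,"rx":0,"ry":0,"rz":0,"hand":0},{"dx":0,"dy":0,"dz":0,"rx":0,"ry":0,"rz":0,"hand":0},{"dx":0,"dy":0,"dz":0,"rx":0,"ry":0,"rz":0,"hand":0},{"dx":0,"dy":0,"dz":0,"rx":0,"ry":0,"rz":0,"hand":0},{"dx":0,"dy":0,"dz":0,"rx":0,"ry":0,"rz":0,"hand":0}]' 10; python3 rel.py .504 -.278 .122
```

```text
time: 4.9
tcp_pos: [0.5064, -0.2786, 0.1252]
tool_rot: [0.003, -0.205, 0.979, -0.005]
contact_force: [-0.2, 0.1, -0.1]
gripper_width: 0.0407
tcp [ 0.5064 -0.2786  0.1252] axes x,y,z [[-0.916, -0.401, -0.004], [-0.401, 0.916, -0.012], [0.008, -0.009, -1.0]]
rel [0.002  0.0016 0.0031] F [-0.202   0.1437 -0.1359] t 4.9 [-0.7069  0.5534  1.4258 -0.002   1.1504 -2.6895]
```

Fingers are still closing. Wait a bit more.

```bash
python3 -m handwheel '[{"dx":0,"dy":0,"dz":0,"rx":0,"ry":0,"rz":0,"hand":0},{"dx":0,"dy":0,"dz":0,"rx":0,"ry":0,"rz":0,"hand":0},{"dx":0,"dy":0,"dz":0,"rx":0,"ry":0,"rz":0,"hand":0},{"dx":0,"dy":0,"dz":0,"rx":0,"ry":0,"rz":0,"hand":0},{"dx":0,"dy":0,"dz":0,"rx":0,"ry":0,"rz":0,"hand":0}]' 10; python3 rel.py .504 -.278 .122
```

```text
time: 5.52
tcp_pos: [0.5065, -0.279, 0.1253]
tool_rot: [0.003, -0.205, 0.979, -0.006]
contact_force: [1.0, -1.0, 0.2]
gripper_width: 0.0123
tcp [ 0.5065 -0.279   0.1253] axes x,y,z [[-0.916, -0.401, -0.004], [-0.401, 0.916, -0.012], [0.008, -0.01, -1.0]]
rel [0.0019 0.002  0.0032] F [ 1.0058 -0.9634  0.2371] t 5.525 [-0.7072  0.5534  1.4254 -0.0022  1.1501 -2.6896]
```

```bash
python3 -m handwheel '[{"dx":0,"dy":0.008,"dz":0,"rx":0,"ry":0,"rz":0,"hand":0},{"dx":0,"dy":0.008,"dz":0,"rx":0,"ry":0,"rz":0,"hand":0},{"dx":0,"dy":0.008,"dz":0,"rx":0,"ry":0,"rz":0,"hand":0},{"dx":0,"dy":0.008,"dz":0,"rx":0,"ry":0,"rz":0,"hand":0},{"dx":0,"dy":0.008,"dz":0,"rx":0,"ry":0,"rz":0,"hand":0},{"dx":0,"dy":0.008,"dz":0,"rx":0,"ry":0,"rz":0,"hand":0}]' 10; python3 -m handwheel '[{"dx":0,"dy":0.004,"dz":0,"rx":0,"ry":0,"rz":0,"hand":0},{"dx":0,"dy":0.004,"dz":0,"rx":0,"ry":0,"rz":0,"hand":0}]' 10;python3 rel.py .5065 -.279 .1253
```

```text
time: 6.28
tcp_pos: [0.4862, -0.233, 0.1253]
tool_rot: [0.004, -0.205, 0.979, -0.007]
contact_force: [3.3, -13.3, -1.3]
gripper_width: 0.0116
time: 6.52
tcp_pos: [0.4853, -0.2305, 0.1253]
tool_rot: [0.006, -0.205, 0.979, -0.014]
contact_force: [5.8, -19.2, -11.6]
gripper_width: 0.0168
tcp [ 0.4853 -0.2305  0.1253] axes x,y,z [[-0.916, -0.401, -0.006], [-0.4, 0.916, -0.031], [0.018, -0.026, -1.0]]
rel [-0.     -0.0529  0.0016] F [  5.8425 -19.199  -11.6073] t 6.525 [-0.6598  0.4888  1.5534 -0.0109  1.0698 -2.6377]
```

```bash
python3 -m handwheel '[{"dx":0,"dy":-0.002,"dz":0,"rx":0,"ry":0,"rz":0,"hand":0.6},{"dx":0,"dy":0,"dz":0,"rx":0,"ry":0,"rz":0,"hand":0.6},{"dx":0,"dy":0,"dz":0,"rx":0,"ry":0,"rz":0,"hand":0.6},{"dx":0,"dy":0,"dz":-0.03,"rx":0,"ry":0,"rz":0,"hand":0.6},{"dx":0,"dy":0,"dz":-0.04,"rx":1.5,"ry":1,"rz":0,"hand":0.6},{"dx":0,"dy":0,"dz":0,"rx":0,"ry":0,"rz":0,"hand":0.6}]' 10; python3 rel.py .563 -.273 .114
python3 - <<'E'
from h import *
s=snapshot('side');t=snapshot('top')
f=lambda i,x,y:cv2.resize(i[y:y+60,x:x+60],None,fx=6,fy=6,interpolation=cv2.INTER_CUBIC)
cv2.imwrite('pics/e.png',np.hstack([f(t,258,160),f(s,240,150)]))
for c in('top','side'):
  for l in('stopper_top','keeper_tab'): print(c,l,[(d['p'],d['xy']) for d in place_of(c,l)][:3])
E
```

```text
time: 7.28
tcp_pos: [0.4836, -0.2278, 0.196]
tool_rot: [-0.001, -0.205, 0.978, -0.026]
contact_force: [0.0, -0.5, -1.0]
gripper_width: 0.053
tcp [ 0.4836 -0.2278  0.196 ] axes x,y,z [[-0.916, -0.4, 0.014], [-0.4, 0.915, -0.051], [0.008, -0.052, -0.999]]
rel [-0.0557 -0.069   0.0849] F [ 0.0128 -0.4681 -1.0008] t 7.275 [-0.6457  0.4003  1.4669 -0.039   1.2368 -2.6167]
top stopper_top [(0.58, [296.7, 179.7]), (0.52, [94.8, 231.2])]
top keeper_tab [(0.72, [411.9, 259.8]), (0.52, [316.3, 260.2])]
side stopper_top [(0.56, [266.5, 174.3])]
side keeper_tab [(0.64, [323.6, 167.6]), (0.64, [314.1, 136.9]), (0.63, [284.6, 179.9])]
```

View pics/e.png

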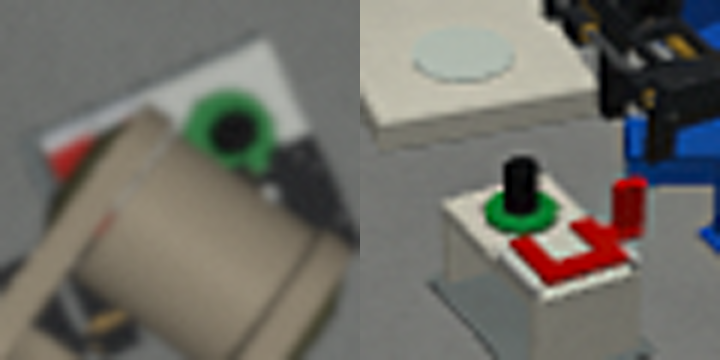

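```bash
python3 -c "
from h import *
print(atz('top',[296.75,181.25],.123),atz('side',[266.25,176.75],.123),tri([296.75,181.25],[266.25,176.75]))"
python3 -m handwheel '[{"dx":0,"dy":0,"dz":0,"rx":-3,"ry":0.5,"rz":0,"hand":0.6},{"dx":-0.028,"dy":-0.034,"dz":0,"rx":0,"ry":0,"rz":0,"hand":0.6},{"dx":-0.028,"dy":-0.034,"dz":0,"rx":0,"ry":0,"rz":0,"hand":0.6},{"dx":0,"dy":0,"dz":0,"rx":0,"ry":0,"rz":0,"hand":0.6}]' 10; python3 rel.py .564 -.273 .114
```

```text
[ 0.5636 -0.2727  0.123 ] [ 0.5647 -0.2799  0.123 ] (array([ 0.5643, -0.2723,  0.1277]), np.float64(0.0020939051990501154))
time: 8.07
tcp_pos: [0.5623, -0.2686, 0.187]
tool_rot: [-0.015, -0.204, 0.979, 0.004]
contact_force: [0.2, 0.2, -0.7]
gripper_width: 0.0527
tcp [ 0.5623 -0.2686  0.187 ] axes x,y,z [[-0.917, -0.399, 0.028], [-0.398, 0.917, 0.015], [-0.032, 0.002, -0.999]]
rel [-0.0019 -0.0058  0.0729] F [ 0.1988  0.2461 -0.6912] t 8.075 [-0.629   0.5765  1.1782 -0.0173  1.4139 -2.607 ]
```

```bash
python3 -m handwheel '[{"dx":-0.002,"dy":-0.005,"dz":0.02,"rx":0.7,"ry":-1.6,"rz":0,"hand":0.6},{"dx":0,"dy":0,"dz":0,"rx":0,"ry":0,"rz":0,"hand":0.6}]' 10; python3 rel.py .564 -.273 .114
```

```text
time: 8.32
tcp_pos: [0.5644, -0.2717, 0.1652]
tool_rot: [-0.001, -0.204, 0.979, 0.002]
contact_force: [-0.3, -0.5, -0.7]
gripper_width: 0.0527
tcp [ 0.5644 -0.2717  0.1652] axes x,y,z [[-0.917, -0.399, 0.002], [-0.399, 0.917, 0.005], [-0.003, 0.004, -1.0]]
rel [ 0.0008 -0.0013  0.0512] F [-0.3165 -0.5354 -0.7027] t 8.325 [-0.6377  0.5918  1.2161  0.0012  1.3388 -2.6189]
```

```bash
python3 -m handwheel '[{"dx":0.001,"dy":-0.001,"dz":0.026,"rx":0,"ry":0,"rz":0,"hand":0.6},{"dx":0,"dy":0,"dz":0.018,"rx":0,"ry":0,"rz":0,"hand":0.6},{"dx":0,"dy":0,"dz":0.006,"rx":0,"ry":0,"rz":0,"hand":0.6},{"dx":0,"dy":0,"dz":0,"rx":0,"ry":0,"rz":0,"hand":0},{"dx":0,"dy":0,"dz":0,"rx":0,"ry":0,"rz":0,"hand":0},{"dx":0,"dy":0,"dz":0,"rx":0,"ry":0,"rz":0,"hand":0},{"dx":0,"dy":0,"dz":0,"rx":0,"ry":0,"rz":0,"hand":0},{"dx":0,"dy":0,"dz":0,"rx":0,"ry":0,"rz":0,"hand":0}]' 30; python3 rel.py .564 -.273 .114
```

```text
time: 9.32
tcp_pos: [0.5632, -0.2729, 0.1194]
tool_rot: [-0.0, -0.204, 0.979, 0.0]
contact_force: [-0.3, -1.2, -1.9]
gripper_width: 0.0274
tcp [ 0.5632 -0.2729  0.1194] axes x,y,z [[-0.917, -0.399, 0.001], [-0.399, 0.917, 0.0], [-0.001, -0.0, -1.0]]
rel [-0.0006 -0.0004  0.0054] F [-0.327  -1.2366 -1.8682] t 9.325 [-0.6398  0.6359  1.2771 -0.0006  1.2291 -2.6206]
```

Stopper gripped at 27.4 mm, with the TCP at stopper z = 102 mm. Lift it, carry it high to the flask and tilt.

```bash
python3 -m handwheel '[{"dx":0,"dy":0,"dz":-0.02,"rx":0,"ry":0,"rz":0,"hand":0},{"dx":0,"dy":0,"dz":-0.05,"rx":0,"ry":0,"rz":0,"hand":0},{"dx":0,"dy":0,"dz":-0.055,"rx":0,"ry":0,"rz":0,"hand":0},{"dx":0,"dy":0,"dz":-0.055,"rx":0,"ry":0,"rz":0,"hand":0},{"dx":0,"dy":0,"dz":-0.04,"rx":0,"ry":0,"rz":0,"hand":0},{"dx":-0.006,"dy":0.03,"dz":0,"rx":0,"ry":0,"rz":0,"hand":0},{"dx":-0.012,"dy":0.053,"dz":0,"rx":0,"ry":0,"rz":0,"hand":0},{"dx":-0.012,"dy":0.053,"dz":0,"rx":0,"ry":0,"rz":0,"hand":0},{"dx":-0.012,"dy":0.053,"dz":0,"rx":0,"ry":0,"rz":0,"hand":0},{"dx":-0.012,"dy":0.053,"dz":0,"rx":0,"ry":0,"rz":0,"hand":0},{"dx":-0.012,"dy":0.053,"dz":0,"rx":0,"ry":0,"rz":0,"hand":0},{"dx":-0.012,"dy":0.053,"dz":0,"rx":0,"ry":0,"rz":0,"hand":0},{"dx":-0.012,"dy":0.053,"dz":0,"rx":0,"ry":0,"rz":0,"hand":0},{"dx":-0.006,"dy":0.03,"dz":0,"rx":0,"ry":0,"rz":0,"hand":0},{"dx":0,"dy":0,"dz":0,"rx":2,"ry":-7.2,"rz":0,"hand":0},{"dx":0,"dy":0,"dz":0,"rx":2,"ry":-7.2,"rz":0,"hand":0},{"dx":0,"dy":0,"dz":0,"rx":0,"ry":0,"rz":0,"hand":0}]' 30; python3 rel.py .470 .215 .335
python3 - <<'E'
from h import *
s=snapshot('side');t=snapshot('top')
f=lambda i,x,y:cv2.resize(i[y:y+80,x:x+66],None,fx=6,fy=6,interpolation=cv2.INTER_CUBIC)
cv2.imwrite('pics/f.png',np.hstack([f(t,125,160),f(s,255,190)]))
for c in('top','side'):
  for l in('neck','flange','stopper'): print(c,l,[(d['p'],d['xy']) for d in place_of(c,l)][:3])
E
```

```text
time: 11.45
tcp_pos: [0.4718, 0.177, 0.3458]
tool_rot: [0.126, -0.202, 0.971, -0.002]
contact_force: [-0.5, 0.4, -1.9]
gripper_width: 0.0271
tcp [0.4718 0.177  0.3458] axes x,y,z [[-0.886, -0.394, -0.244], [-0.392, 0.918, -0.056], [0.246, 0.047, -0.968]]
rel [-0.0107  0.0362  0.0118] F [-0.4545  0.4388 -1.8969] t 11.45 [ 0.1151  0.1474  1.3999  0.0185  1.3417 -1.8685]
top neck [(0.61, [148.7, 197.7])]
top flange [(0.54, [294.2, 183.3]), (0.49, [154.0, 205.0])]
top stopper [(0.39, [163.7, 197.6])]
side neck [(0.77, [296.1, 232.2])]
side flange [(0.53, [298.8, 205.8]), (0.22, [285.2, 274.0])]
side stopper [(0.7, [292.4, 214.8])]
```

View pics/f.png

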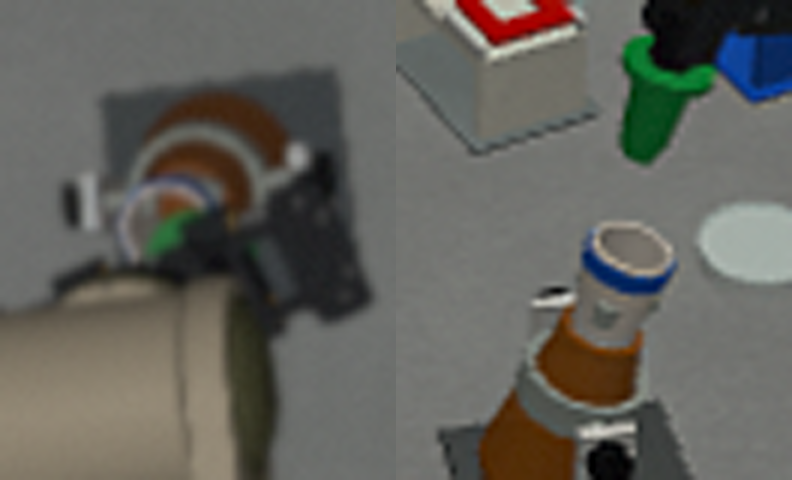

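The stopper hangs straight and its tilt nearly matches: slope about 0.31 against 0.34 for the flask. I'll add 1° and align over the neck.

```bash
python3 -m handwheel '[{"dx":-0.011,"dy":0.036,"dz":0,"rx":0,"ry":-1,"rz":0,"hand":0},{"dx":0,"dy":0,"dz":0,"rx":0,"ry":0,"rz":0,"hand":0}]' 30; python3 rel.py .473 .2155 .3174; python3 rel.py .488 .2176 .2629
python3 - <<'E'
from h import *
p,r,s=tool();z=r.as_matrix()[:,2]
im=snapshot('side');x0,y0=255,190
f=cv2.resize(im[y0:y0+80,x0:x0+66],None,fx=7,fy=7,interpolation=cv2.INTER_CUBIC)
n=np.array([.5035,.2198,.2066]);a=np.array([-.265,-.037,.9635])
def circ(c,ax,rad,col):
    e=np.cross(ax,[0,1,0]);e/=np.linalg.norm(e);g=np.cross(ax,e)
    u=np.array([(proj('side',c+rad*(np.cos(k)*e+np.sin(k)*g))-[x0,y0]+.5)*7-.5 for k in np.linspace(0,6.283,40)])
    cv2.polylines(f,[u.round().astype(int).reshape(-1,1,2)],False,col,1,cv2.LINE_AA)
circ(n,a,.026,(0,255,255));circ(p+.0424*z,z,.029,(255,0,255));circ(p+.1024*z,z,.011,(255,0,255))
cv2.imwrite('pics/g.png',f)
E
```

```text
time: 12.1
tcp_pos: [0.4699, 0.2145, 0.3459]
tool_rot: [0.135, -0.201, 0.97, -0.001]
contact_force: [-0.0, -0.8, -2.0]
gripper_width: 0.027
tcp [0.4699 0.2145 0.3459] axes x,y,z [[-0.883, -0.391, -0.261], [-0.39, 0.919, -0.056], [0.261, 0.053, -0.964]]
rel [0.0043 0.0012 0.0283] F [-0.0264 -0.7831 -1.9881] t 12.1 [ 0.1988  0.1663  1.3791  0.      1.3263 -1.781 ]
tcp [0.4699 0.2145 0.3459] axes x,y,z [[-0.883, -0.391, -0.261], [-0.39, 0.919, -0.056], [0.261, 0.053, -0.964]]
rel [0.0045 0.0004 0.0849] F [-0.0264 -0.7831 -1.9881] t 12.1 [ 0.1988  0.1663  1.3791  0.      1.3263 -1.781 ]
```

View pics/g.png

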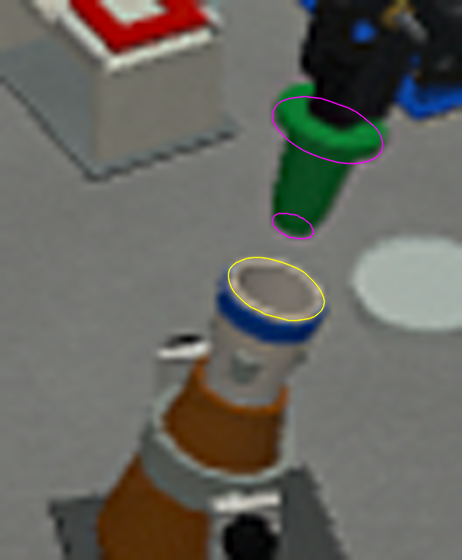

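The overlays agree to within about 2 px: rim centre at (274,288), flange at (328,130). Entering now.

```bash
python3 -m handwheel '[{"dx":0.004,"dy":0.001,"dz":0.014,"rx":0,"ry":0,"rz":0,"hand":0},{"dx":0,"dy":0,"dz":0.014,"rx":0,"ry":0,"rz":0,"hand":0},{"dx":0,"dy":0,"dz":0.012,"rx":0,"ry":0,"rz":0,"hand":0},{"dx":0,"dy":0,"dz":0.01,"rx":0,"ry":0,"rz":0,"hand":0},{"dx":0,"dy":0,"dz":0,"rx":0,"ry":0,"rz":0,"hand":0}]' 30; python3 rel.py .488 .2176 .2629
```

```text
time: 12.78
tcp_pos: [0.4811, 0.2137, 0.294]
tool_rot: [0.134, -0.2, 0.971, -0.002]
contact_force: [-0.1, 0.1, -2.3]
gripper_width: 0.0272
tcp [0.4811 0.2137 0.294 ] axes x,y,z [[-0.884, -0.388, -0.259], [-0.388, 0.92, -0.057], [0.26, 0.05, -0.964]]
rel [0.0004 0.0027 0.032 ] F [-0.1129  0.1457 -2.3071] t 12.775 [ 0.1932  0.2162  1.4642 -0.0008  1.1927 -1.7835]
```

```bash
python3 -m handwheel '[{"dx":0,"dy":0.0025,"dz":0.008,"rx":0,"ry":0,"rz":0,"hand":0},{"dx":0,"dy":0,"dz":0.008,"rx":0,"ry":0,"rz":0,"hand":0},{"dx":0,"dy":0,"dz":0.005,"rx":0,"ry":0,"rz":0,"hand":0},{"dx":0,"dy":0,"dz":0,"rx":0,"ry":0,"rz":0,"hand":0}]' 30; python3 rel.py .488 .2176 .2629;python3 -m handwheel '[{"dx":0,"dy":0,"dz":0.003,"rx":0,"ry":0,"rz":0,"hand":0},{"dx":0,"dy":0,"dz":0,"rx":0,"ry":0,"rz":0,"hand":0}]' 30; python3 rel.py .488 .2176 .2629
```

```text
time: 13.28
tcp_pos: [0.486, 0.2174, 0.2728]
tool_rot: [0.134, -0.2, 0.971, -0.002]
contact_force: [0.8, -0.4, -1.2]
gripper_width: 0.027
tcp [0.486  0.2174 0.2728] axes x,y,z [[-0.884, -0.389, -0.26], [-0.388, 0.92, -0.057], [0.261, 0.05, -0.964]]
rel [ 0.0008 -0.      0.0101] F [ 0.8422 -0.3728 -1.2135] t 13.275 [ 0.1991  0.2432  1.4911 -0.0025  1.1377 -1.7774]
time: 13.52
tcp_pos: [0.487, 0.2176, 0.27]
tool_rot: [0.135, -0.2, 0.971, -0.002]
contact_force: [-0.2, 0.0, -1.7]
gripper_width: 0.027
tcp [0.487  0.2176 0.27  ] axes x,y,z [[-0.884, -0.389, -0.261], [-0.388, 0.92, -0.057], [0.262, 0.051, -0.964]]
rel [0.0009 0.     0.0071] F [-0.178   0.0056 -1.701 ] t 13.525 [ 0.199   0.247   1.4945 -0.0025  1.13   -1.7774]
```

```bash
for i in 1; do python3 -m handwheel '[{"dx":0.001,"dy":0,"dz":0.003,"rx":0,"ry":0,"rz":0,"hand":0},{"dx":0,"dy":0,"dz":0,"rx":0,"ry":0,"rz":0,"hand":0}]' 30; done; python3 rel.py .488 .2176 .2629;python3 -m handwheel '[{"dx":0,"dy":0,"dz":0.002,"rx":0,"ry":0,"rz":0,"hand":0},{"dx":0,"dy":0,"dz":0,"rx":0,"ry":0,"rz":0,"hand":0}]' 30; python3 rel.py .488 .2176 .2629
```

```text
time: 13.78
tcp_pos: [0.4869, 0.2173, 0.2669]
tool_rot: [0.135, -0.2, 0.97, -0.002]
contact_force: [1.4, -0.3, -1.6]
gripper_width: 0.027
tcp [0.4869 0.2173 0.2669] axes x,y,z [[-0.884, -0.389, -0.261], [-0.388, 0.92, -0.057], [0.262, 0.051, -0.964]]
rel [-0.0001  0.      0.0041] F [ 1.4368 -0.3085 -1.6193] t 13.775 [ 0.1986  0.2492  1.5011 -0.0023  1.1208 -1.7779]
time: 14.02
tcp_pos: [0.4874, 0.2173, 0.2649]
tool_rot: [0.135, -0.2, 0.97, -0.002]
contact_force: [-0.2, 0.1, -1.8]
gripper_width: 0.0266
tcp [0.4874 0.2173 0.2649] axes x,y,z [[-0.884, -0.389, -0.261], [-0.388, 0.92, -0.057], [0.262, 0.05, -0.964]]
rel [-0.0001  0.0001  0.0021] F [-0.2028  0.1159 -1.8173] t 14.025 [ 0.1985  0.2518  1.5036 -0.0026  1.1158 -1.7779]
```

```bash
python3 -m handwheel '[{"dx":0,"dy":0,"dz":0.002,"rx":0,"ry":0,"rz":0,"hand":0},{"dx":0,"dy":0,"dz":0,"rx":0,"ry":0,"rz":0,"hand":0}]' 30; python3 -m handwheel '[{"dx":0,"dy":0,"dz":0.0015,"rx":0,"ry":0,"rz":0,"hand":0},{"dx":0,"dy":0,"dz":0,"rx":0,"ry":0,"rz":0,"hand":0}]' 30; python3 rel.py .488 .2176 .2629
```

```text
time: 14.28
tcp_pos: [0.488, 0.2172, 0.2629]
tool_rot: [0.135, -0.2, 0.97, -0.002]
contact_force: [-0.2, -1.9, -2.0]
gripper_width: 0.0272
time: 14.52
tcp_pos: [0.4886, 0.2171, 0.2618]
tool_rot: [0.135, -0.2, 0.97, -0.002]
contact_force: [0.2, -1.3, -3.1]
gripper_width: 0.0273
tcp [0.4886 0.2171 0.2618] axes x,y,z [[-0.883, -0.389, -0.262], [-0.387, 0.92, -0.059], [0.263, 0.049, -0.963]]
rel [ 0.      0.0006 -0.0012] F [ 0.2307 -1.276  -3.0972] t 14.525 [ 0.198   0.256   1.5073 -0.0037  1.107  -1.7779]
```

```bash
python3 -m handwheel '[{"dx":0,"dy":0,"dz":0.0015,"rx":0,"ry":0,"rz":0,"hand":0},{"dx":0,"dy":0,"dz":0,"rx":0,"ry":0,"rz":0,"hand":0}]' 30; python3 -m handwheel '[{"dx":0,"dy":0,"dz":0.0015,"rx":0,"ry":0,"rz":0,"hand":0},{"dx":0,"dy":0,"dz":0,"rx":0,"ry":0,"rz":0,"hand":0}]' 30; python3 rel.py .488 .2176 .2629
python3 - <<'E'
from h import *
s=snapshot('side');t=snapshot('top')
f=lambda i,x,y:cv2.resize(i[y:y+50,x:x+50],None,fx=8,fy=8,interpolation=cv2.INTER_CUBIC)
cv2.imwrite('pics/i.png',f(s,268,205))
E
```

```text
time: 14.78
tcp_pos: [0.4892, 0.2173, 0.2611]
tool_rot: [0.136, -0.2, 0.97, -0.002]
contact_force: [-1.1, -0.7, -1.9]
gripper_width: 0.0274
time: 15.02
tcp_pos: [0.4896, 0.2175, 0.26]
tool_rot: [0.136, -0.2, 0.97, -0.002]
contact_force: [0.6, -1.1, -2.7]
gripper_width: 0.0272
tcp [0.4896 0.2175 0.26  ] axes x,y,z [[-0.883, -0.389, -0.264], [-0.387, 0.92, -0.059], [0.266, 0.05, -0.963]]
rel [ 0.0006  0.0005 -0.0032] F [ 0.6091 -1.0628 -2.7473] t 15.025 [ 0.1983  0.2586  1.5094 -0.0033  1.0999 -1.7779]
```

View pics/i.png

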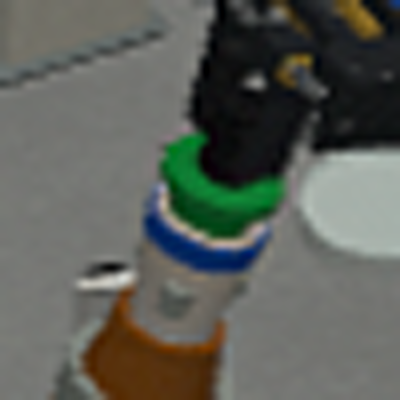

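The flange is about 15 mm proud by eye, so the stopper should be nearly on the beads. A couple more small steps.

```bash
python3 -m handwheel '[{"dx":0,"dy":0,"dz":0.002,"rx":0,"ry":0,"rz":0,"hand":0},{"dx":0,"dy":0,"dz":0,"rx":0,"ry":0,"rz":0,"hand":0}]' 30; python3 - <<'E'
from h import *
for _ in range(4):
    snapshot('top');p,r,s=tool();print(p,s['contact_force'],r.inv().apply(s['contact_force']))
E
```

```text
time: 15.38
tcp_pos: [0.4902, 0.2179, 0.2585]
tool_rot: [0.137, -0.2, 0.97, -0.002]
contact_force: [-0.2, -0.4, -2.8]
gripper_width: 0.0275
[0.4901 0.2179 0.2585] [-2.2223 -1.018  -1.5628] [2.7705 0.0161 0.8609]
[0.4901 0.2179 0.2584] [-1.5907 -0.6484 -1.4685] [2.0443 0.1058 0.9574]
[0.4902 0.2178 0.2585] [-1.3788 -0.5264 -1.8157] [1.9019 0.1562 1.354 ]
[0.4902 0.2179 0.2585] [-1.0519 -0.8928 -2.3058] [ 1.8855 -0.2789  1.894 ]
```

```bash
python3 -m handwheel '[{"dx":0.0005,"dy":0,"dz":0.002,"rx":0,"ry":0,"rz":0,"hand":0},{"dx":0,"dy":0,"dz":0,"rx":0,"ry":0,"rz":0,"hand":0}]' 30; python3 - <<'E'
from h import *
for _ in range(3):
    snapshot('side');p,r,s=tool();print(p,r.inv().apply(s['contact_force']))
im=snapshot('side');x0,y0=268,205
f=cv2.resize(im[y0:y0+50,x0:x0+50],None,fx=10,fy=10,interpolation=cv2.INTER_CUBIC)
z=r.as_matrix()[:,2]
def circ(c,ax,rad,col):
    e=np.cross(ax,[0,1,0]);e/=np.linalg.norm(e);g=np.cross(ax,e)
    u=np.array([(proj('side',c+rad*(np.cos(k)*e+np.sin(k)*g))-[x0,y0]+.5)*10-.5 for k in np.linspace(0,6.283,40)])
    cv2.polylines(f,[u.round().astype(int).reshape(-1,1,2)],False,col,1,cv2.LINE_AA)
circ(p+.0424*z,z,.029,(255,0,255));circ(np.array([.5035,.2198,.2066]),np.array([-.265,-.037,.9635]),.026,(0,255,255))
cv2.imwrite('pics/j.png',f)
E
```

```text
time: 15.82
tcp_pos: [0.4906, 0.2179, 0.2574]
tool_rot: [0.138, -0.2, 0.97, -0.002]
contact_force: [-0.8, -0.8, -5.7]
gripper_width: 0.0271
[0.4906 0.2179 0.2574] [1.4626 0.0078 1.4853]
[0.4905 0.2179 0.2573] [1.5739 0.1434 1.0214]
[0.4906 0.2179 0.2574] [ 2.4002 -0.2399  1.0081]
```

View pics/j.png

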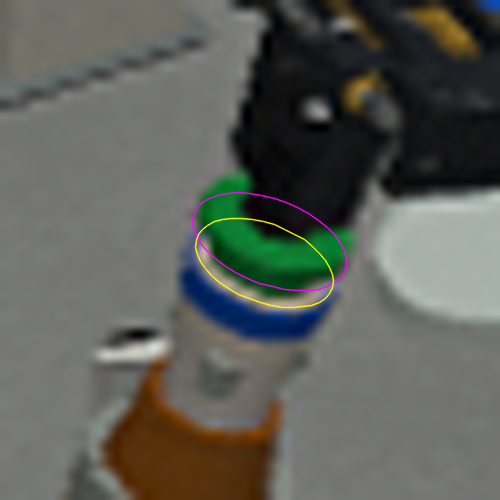

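By the model the flange is 10–13 mm proud: the magenta underside circle is at about (270,242) and the rim circle at (265,263). There is no real resistance yet. I'll let go here and see how it sits.

```bash
python3 -m handwheel '[{"dx":0,"dy":0,"dz":0,"rx":0,"ry":0,"rz":0,"hand":0.6},{"dx":0,"dy":0,"dz":0,"rx":0,"ry":0,"rz":0,"hand":0.6},{"dx":0,"dy":0,"dz":0,"rx":0,"ry":0,"rz":0,"hand":0.6},{"dx":0,"dy":0,"dz":0,"rx":0,"ry":0,"rz":0,"hand":0.6},{"dx":0,"dy":0,"dz":-0.03,"rx":0,"ry":0,"rz":0,"hand":0.6},{"dx":0,"dy":0,"dz":-0.04,"rx":0,"ry":0,"rz":0,"hand":0.6},{"dx":0,"dy":0,"dz":-0.04,"rx":0,"ry":0,"rz":0,"hand":0},{"dx":0,"dy":0,"dz":0,"rx":0,"ry":0,"rz":0,"hand":0}]' 30; python3 - <<'E'
from h import *
p,r,s=tool();print(r.inv().apply(s['contact_force']))
im=snapshot('side');t=snapshot('top')
for c in('top','side'):
  for l in('flange','stopper_top'): print(c,l,[(d['p'],d['xy']) for d in place_of(c,l)][:2])
f=lambda i,x,y:cv2.resize(i[y:y+50,x:x+50],None,fx=8,fy=8,interpolation=cv2.INTER_CUBIC)
cv2.imwrite('pics/k.png',np.hstack([f(t,130,170),f(im,268,205)]))
E
```

```text
time: 17.02
tcp_pos: [0.4611, 0.2123, 0.3671]
tool_rot: [0.14, -0.2, 0.97, -0.002]
contact_force: [-0.4, -0.2, 0.1]
gripper_width: 0.0351
[ 0.4194 -0.0261 -0.1751]
top flange [(0.7, [274.0, 134.8]), (0.53, [150.4, 198.0])]
top stopper_top [(0.44, [149.9, 202.1]), (0.18, [97.5, 232.0])]
side flange [(0.71, [293.6, 230.9]), (0.29, [223.4, 242.4])]
side stopper_top [(0.73, [298.7, 217.2])]
```

View pics/k.png

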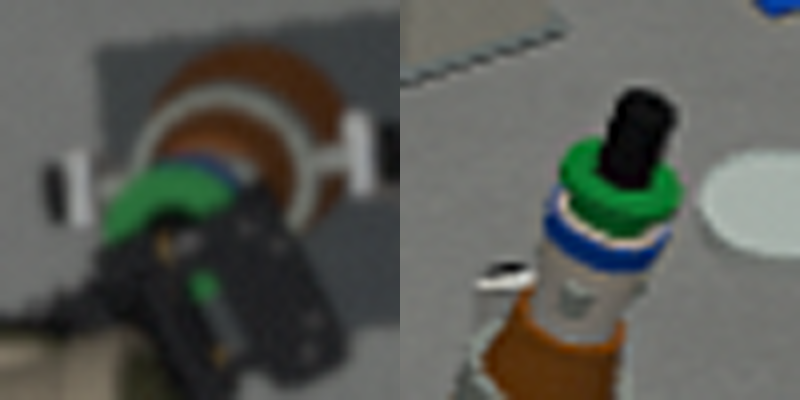

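```bash
python3 - <<'E'
from h import *
n=np.array([.5035,.2198,.2066])
for th in (15,16.5):
  c=np.radians(8);t=np.radians(th);a=np.array([-np.sin(t)*np.cos(c),-np.sin(t)*np.sin(c),np.cos(t)])
  for h in(0,8,12,16,20):print(th,h,proj('side',n+(.046+h/1e3)*a),n+(.046+h/1e3)*a)
E
python3 rel.py .4875 .2176 .2666
```

```text
15 0 [297.6688 220.5878] [0.4917 0.2181 0.251 ]
15 8 [298.3245 218.7937] [0.4897 0.2179 0.2588]
15 12 [298.6535 217.8936] [0.4886 0.2177 0.2626]
15 16 [298.9832 216.9914] [0.4876 0.2176 0.2665]
15 20 [299.3138 216.0871] [0.4866 0.2174 0.2704]
16.5 0 [297.9781 220.6195] [0.4906 0.218  0.2507]
16.5 8 [298.6882 218.8315] [0.4883 0.2177 0.2584]
16.5 12 [299.0445 217.9345] [0.4872 0.2175 0.2622]
16.5 16 [299.4016 217.0354] [0.4861 0.2173 0.266 ]
16.5 20 [299.7595 216.1343] [0.4849 0.2172 0.2699]
tcp [0.461  0.2121 0.3629] axes x,y,z [[-0.883, -0.388, -0.263], [-0.387, 0.92, -0.057], [0.264, 0.051, -0.963]]
rel [-0.0002  0.0003  0.1   ] F [ 0.1627  1.1222 -0.2162] t 17.325 [ 0.1985  0.1412  1.3625 -0.002   1.3657 -1.7783]
```

The knob top is at side (297.9, 217.1), which the model puts at 16 mm proud. So it rests loosely on the beads as intended, in line with the neck. I'll close the fingers and press along the neck axis.

```bash
python3 -m handwheel '[{"dx":0,"dy":0,"dz":0,"rx":0,"ry":0,"rz":0,"hand":0},{"dx":0,"dy":0,"dz":0.02,"rx":0,"ry":0,"rz":0,"hand":0},{"dx":0,"dy":0,"dz":0.02,"rx":0,"ry":0,"rz":0,"hand":0},{"dx":0,"dy":0,"dz":0.02,"rx":0,"ry":0,"rz":0,"hand":0},{"dx":0,"dy":0,"dz":0.01,"rx":0,"ry":0,"rz":0,"hand":0},{"dx":0,"dy":0,"dz":0,"rx":0,"ry":0,"rz":0,"hand":0}]' 30; python3 rel.py .4875 .2176 .2666
python3 -m handwheel '[{"dx":0,"dy":0,"dz":0.004,"rx":0,"ry":0,"rz":0,"hand":0},{"dx":0,"dy":0,"dz":0.004,"rx":0,"ry":0,"rz":0,"hand":0}]' 30; python3 rel.py .4875 .2176 .2666
```

```text
time: 18.08
tcp_pos: [0.4802, 0.2158, 0.2914]
tool_rot: [0.134, -0.2, 0.971, -0.002]
contact_force: [0.6, -0.2, -0.4]
gripper_width: 0.0005
tcp [0.4802 0.2158 0.2914] axes x,y,z [[-0.884, -0.388, -0.259], [-0.387, 0.92, -0.057], [0.261, 0.05, -0.964]]
rel [-0.0007  0.0003  0.0259] F [ 0.648  -0.1594 -0.3817] t 18.075 [ 0.1981  0.2184  1.4692 -0.002   1.1854 -1.7782]
time: 18.32
tcp_pos: [0.4827, 0.2163, 0.2847]
tool_rot: [0.135, -0.2, 0.97, -0.002]
contact_force: [0.8, -1.3, -0.1]
gripper_width: 0.0003
tcp [0.4827 0.2163 0.2847] axes x,y,z [[-0.884, -0.388, -0.262], [-0.387, 0.92, -0.057], [0.263, 0.051, -0.963]]
rel [-0.0001  0.0004  0.0187] F [ 0.7924 -1.3054 -0.0504] t 18.325 [ 0.1981  0.227   1.4781 -0.002   1.1654 -1.7782]
```

```bash
python3 -m handwheel '[{"dx":0,"dy":0,"dz":0.004,"rx":0,"ry":0,"rz":0,"hand":0}]' 30;python3 -m handwheel '[{"dx":0,"dy":0,"dz":0.004,"rx":0,"ry":0,"rz":0,"hand":0}]' 30;python3 -m handwheel '[{"dx":0,"dy":0,"dz":0.004,"rx":0,"ry":0,"rz":0,"hand":0}]' 30; python3 rel.py .4875 .2176 .2666
```

```text
time: 18.45
tcp_pos: [0.484, 0.2167, 0.2817]
tool_rot: [0.136, -0.2, 0.97, -0.002]
contact_force: [-3.6, -1.1, 11.0]
gripper_width: 0.0001
time: 18.58
tcp_pos: [0.4856, 0.2171, 0.2798]
tool_rot: [0.138, -0.2, 0.97, -0.001]
contact_force: [-6.0, -0.7, 13.8]
gripper_width: 0.0004
time: 18.7
tcp_pos: [0.4873, 0.2176, 0.2783]
tool_rot: [0.141, -0.2, 0.97, -0.001]
contact_force: [-5.4, -1.0, 14.8]
gripper_width: 0.0003
tcp [0.4873 0.2176 0.2783] axes x,y,z [[-0.88, -0.388, -0.273], [-0.387, 0.92, -0.059], [0.274, 0.054, -0.96]]
rel [0.003  0.0006 0.0113] F [-5.3972 -0.9583 14.7797] t 18.7 [ 0.1986  0.2365  1.4864 -0.0017  1.1359 -1.7782]
```

```bash
python3 -m handwheel '[{"dx":0.003,"dy":0.0005,"dz":0.003,"rx":0,"ry":0.9,"rz":0,"hand":0}]' 30;python3 -m handwheel '[{"dx":0.001,"dy":0,"dz":0.005,"rx":0,"ry":0.4,"rz":0,"hand":0}]' 30;python3 -m handwheel '[{"dx":0.001,"dy":0,"dz":0.005,"rx":0,"ry":0.4,"rz":0,"hand":0}]' 30; python3 rel.py .4875 .2176 .2666
python3 - <<'E'
from h import *
im=snapshot('side')
f=lambda i,x,y:cv2.resize(i[y:y+50,x:x+50],None,fx=10,fy=10,interpolation=cv2.INTER_CUBIC)
cv2.imwrite('pics/l.png',f(im,268,205))
E
```

```text
time: 18.82
tcp_pos: [0.4857, 0.2172, 0.2764]
tool_rot: [0.135, -0.2, 0.97, -0.003]
contact_force: [-2.0, -1.1, 9.5]
gripper_width: 0.0004
time: 18.95
tcp_pos: [0.4868, 0.2174, 0.2742]
tool_rot: [0.135, -0.2, 0.97, -0.004]
contact_force: [-6.7, -0.4, 20.3]
gripper_width: 0.0004
time: 19.08
tcp_pos: [0.4873, 0.218, 0.2726]
tool_rot: [0.134, -0.2, 0.971, -0.004]
contact_force: [-22.5, 0.4, 36.3]
gripper_width: 0.0006
tcp [0.4873 0.218  0.2726] axes x,y,z [[-0.884, -0.389, -0.259], [-0.387, 0.92, -0.061], [0.262, 0.047, -0.964]]
rel [ 0.0015 -0.0001  0.0058] F [-22.537    0.4379  36.2529] t 19.075 [ 0.2017  0.2465  1.4872 -0.0074  1.1389 -1.7732]
```

View pics/l.png

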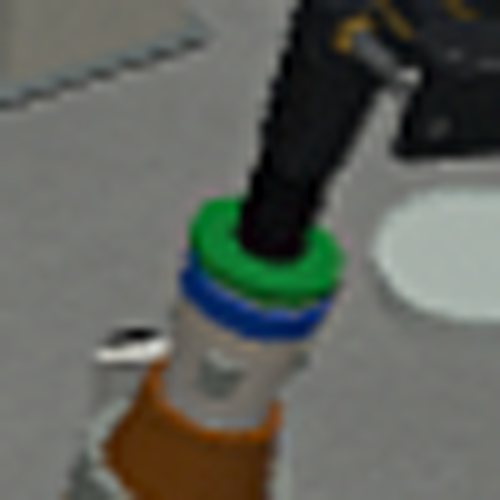

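```bash
python3 -m handwheel '[{"dx":0,"dy":0,"dz":-0.01,"rx":0,"ry":0,"rz":0,"hand":0},{"dx":0,"dy":0,"dz":-0.04,"rx":0,"ry":0,"rz":0,"hand":0},{"dx":0,"dy":0,"dz":-0.05,"rx":0,"ry":0,"rz":0,"hand":0},{"dx":0.02,"dy":-0.05,"dz":0,"rx":0,"ry":0,"rz":0,"hand":0},{"dx":0.02,"dy":-0.05,"dz":0,"rx":0,"ry":0,"rz":0,"hand":0},{"dx":0.02,"dy":-0.05,"dz":0,"rx":0,"ry":0,"rz":0,"hand":0},{"dx":0.02,"dy":-0.05,"dz":0,"rx":0,"ry":0,"rz":0,"hand":0},{"dx":0,"dy":0,"dz":0,"rx":0,"ry":0,"rz":0,"hand":0}]' 30; python3 - <<'E'
from h import *
im=snapshot('side');t=snapshot('top');cv2.imwrite('pics/m_top.png',t);cv2.imwrite('pics/m_side.png',im)
f=lambda i,x,y:cv2.resize(i[y:y+50,x:x+40],None,fx=10,fy=10,interpolation=cv2.INTER_CUBIC)
A=f(t,133,172);B=f(im,273,205)
n=np.array([.5035,.2198,.2066]);a=np.array([-.262,-.037,.9645])
def circ(c,img,x0,y0,pt,rad,col):
    e=np.cross(a,[0,1,0]);e/=np.linalg.norm(e);g=np.cross(a,e)
    u=np.array([(proj(c,pt+rad*(np.cos(k)*e+np.sin(k)*g))-[x0,y0]+.5)*10-.5 for k in np.linspace(0,6.283,40)])
    cv2.polylines(img,[u.round().astype(int).reshape(-1,1,2)],False,col,1,cv2.LINE_AA)
for c,i,x,y in(('top',A,133,172),('side',B,273,205)):
    circ(c,i,x,y,n,.029,(255,0,255));circ(c,i,x,y,n+.046*a,.014,(0,255,255))
cv2.imwrite('pics/m.png',np.hstack([A,B]))
for c in('top','side'):
  for l in('flange','stopper_top'): print(c,l,[(d['p'],d['xy']) for d in place_of(c,l)][:2])
print(tool()[0])
E
```

```text
time: 20.12
tcp_pos: [0.467, -0.0075, 0.3662]
tool_rot: [0.137, -0.202, 0.97, -0.005]
contact_force: [0.7, 0.7, -0.3]
gripper_width: 0.0002
top flange [(0.71, [148.7, 200.3])]
top stopper_top [(0.72, [148.5, 202.7])]
side flange [(0.55, [297.9, 229.2]), (0.45, [294.3, 232.8])]
side stopper_top [(0.73, [298.7, 216.2]), (0.34, [312.6, 231.1])]
[ 0.4668 -0.0031  0.3666]
```

The picture limit is reached, so I'll check the seating by numbers: masks of the green flange, black knob and blue rim band, set against the model.

```bash
cat > seat.py <<'E'
from h import *
def masks(i):
    h=cv2.cvtColor(i,cv2.COLOR_BGR2HSV);H,S,V=cv2.split(h)
    return {'green':(abs(H.astype(int)-68)<20)&(S>110)&(V>40),'blue':(H>105)&(H<128)&(S>110)&(V>40),'black':V<45}
def show(n,i,ox,oy,k,box):
    for c,m in masks(i).items():
        yy,xx=np.nonzero(m);x=ox+(xx+.5)/k-.5;y=oy+(yy+.5)/k-.5
        s=(x>box[0])&(x<box[1])&(y>box[2])&(y<box[3]);x,y=x[s],y[s]
        if len(x): print(n,c,'n',len(x)/k/k,'c',x.mean().round(2),y.mean().round(2),'x',x.min().round(1),x.max().round(1),'y',y.min().round(1),y.max().round(1))
kk=cv2.imread('pics/k.png')[:,400:]
show('before',kk,268,205,8,(280,306,212,242))
s=cv2.imread('pics/m_side.png');up=cv2.resize(s[205:255,268:318],None,fx=8,fy=8,interpolation=cv2.INTER_CUBIC)
show('after',up,268,205,8,(280,306,212,242))
t=cv2.imread('pics/m_top.png');ut=cv2.resize(t[170:220,130:180],None,fx=8,fy=8,interpolation=cv2.INTER_CUBIC)
show('after top',ut,130,170,8,(135,170,180,215))
# model: shift of knob/flange for 16 mm, and lower-lip gap along flange: flange bottom edge vs blue top edge per column
n=np.array([.5035,.2198,.2066]);a=np.array([-.262,-.037,.9645])
for h in(0,.016): print('model h',h,'flange mid',proj('side',n+(h+.004)*a),'knob top',proj('side',n+(h+.046)*a),'top',proj('top',n+(h+.046)*a),proj('top',n+(h+.008)*a))
M=masks(up)
for c in range(8,34,2):
    col=int((c+12-.0+.0)*8) if False else int((c+4)*8)
    if col>=400: break
    g=np.nonzero(M['green'][:,col])[0];b=np.nonzero(M['blue'][:,col])[0];b=b[b<300]
    if len(g) and len(b): print('x',268+col/8-.5,'green',g.min()/8+205,g.max()/8+205,'blue',b.min()/8+205,b.max()/8+205)
E
python3 seat.py
```

```text
before green n 100.90625 c 294.54 228.67 x 287.6 302.7 y 221.8 234.1
before blue n 42.515625 c 292.23 235.68 x 285.6 300.4 y 230.8 238.4
before black n 82.59375 c 296.56 222.42 x 280.1 301.7 y 215.8 238.3
after green n 89.890625 c 293.79 230.52 x 286.6 301.7 y 224.1 235.3
after blue n 43.203125 c 292.05 235.62 x 285.6 300.2 y 230.1 238.4
after black n 82.890625 c 295.62 224.87 x 280.1 300.7 y 218.6 238.3
after top green n 171.640625 c 152.74 197.4 x 143.6 161.1 y 189.4 206.4
after top black n 64.015625 c 149.39 198.88 x 135.7 155.2 y 191.2 203.8
model h 0 flange mid [294.2822 229.874 ] knob top [297.7393 220.5916] top [150.0293 200.5479] [152.149  197.9267]
model h 0.016 flange mid [295.5893 226.3638] knob top [299.0786 216.9968] top [149.1012 201.6954] [151.2706 199.013 ]
x 287.5 green 225.875 231.125 blue 232.375 235.875
x 289.5 green 224.875 233.375 blue 234.0 237.375
x 291.5 green 224.625 234.125 blue 235.0 238.375
x 293.5 green 230.75 235.125 blue 236.125 238.875
x 295.5 green 231.125 235.5 blue 236.125 238.875
x 297.5 green 230.5 235.625 blue 236.125 238.75
x 299.5 green 227.875 235.125 blue 235.625 236.875
```

The flange dropped about 12 mm in the picture, which matches the finger travel of about 12 mm. The press ended hard, above 36 N, and the flange-to-band gap is about uniform (0.5–1.2 px), slightly larger on the far side. To be sure it is flat I'll press gently off-centre, far side first. Moving back above the knob.

```bash
python3 rel.py .4613 .2138 .3619; python3 -m handwheel '[{"dx":-0.019,"dy":0.05,"dz":0,"rx":0,"ry":0,"rz":0,"hand":0},{"dx":-0.019,"dy":0.05,"dz":0,"rx":0,"ry":0,"rz":0,"hand":0},{"dx":-0.019,"dy":0.05,"dz":0,"rx":0,"ry":0,"rz":0,"hand":0},{"dx":-0.019,"dy":0.05,"dz":0,"rx":0,"ry":0,"rz":0,"hand":0},{"dx":0,"dy":0,"dz":0,"rx":0,"ry":0,"rz":0,"hand":0}]' 30; python3 rel.py .4757 .2159 .3089
```

```text
tcp [ 0.4668 -0.0031  0.3666] axes x,y,z [[-0.878, -0.399, -0.265], [-0.397, 0.916, -0.064], [0.268, 0.048, -0.962]]
rel [-0.0804  0.2011  0.0135] F [ 0.2222  0.293  -0.1309] t 20.425 [-0.3285  0.0594  1.447   0.1347  1.3943 -2.3243]
time: 21.05
tcp_pos: [0.452, 0.2212, 0.3742]
tool_rot: [0.138, -0.208, 0.968, -0.003]
contact_force: [-0.2, -0.8, -0.2]
gripper_width: 0.0001
tcp [0.452  0.2212 0.3742] axes x,y,z [[-0.875, -0.404, -0.266], [-0.402, 0.913, -0.064], [0.269, 0.051, -0.962]]
rel [-0.0012 -0.0102  0.0689] F [-0.153  -0.8008 -0.1742] t 21.05 [ 0.2242  0.1279  1.3477 -0.0105  1.3888 -1.77  ]
```

```bash
python3 -m handwheel '[{"dx":-0.008,"dy":-0.010,"dz":0.03,"rx":0,"ry":0.3,"rz":0,"hand":0},{"dx":0,"dy":0,"dz":0.03,"rx":0,"ry":0,"rz":0,"hand":0},{"dx":0,"dy":0,"dz":0.03,"rx":0,"ry":0,"rz":0,"hand":0},{"dx":0,"dy":0,"dz":0.005,"rx":0,"ry":0,"rz":0,"hand":0},{"dx":0,"dy":0,"dz":0,"rx":0,"ry":0,"rz":0,"hand":0}]' 30; python3 rel.py .4857 .2173 .2722
```

```text
time: 21.68
tcp_pos: [0.4884, 0.221, 0.2851]
tool_rot: [0.137, -0.211, 0.968, -0.004]
contact_force: [0.1, 0.2, -0.3]
gripper_width: 0.0004
tcp [0.4884 0.221  0.2851] axes x,y,z [[-0.873, -0.409, -0.264], [-0.407, 0.911, -0.066], [0.267, 0.05, -0.962]]
rel [ 0.0073 -0.0014  0.0115] F [ 0.0866  0.23   -0.279 ] t 21.675 [ 0.2066  0.2384  1.4619 -0.0067  1.1661 -1.7914]
```

```bash
python3 -m handwheel '[{"dx":0,"dy":-0.001,"dz":0.008,"rx":0,"ry":0.3,"rz":0,"hand":0}]' 30; python3 -m handwheel '[{"dx":0,"dy":0,"dz":0.003,"rx":0,"ry":0.2,"rz":0,"hand":0}]' 30;python3 -m handwheel '[{"dx":0,"dy":0,"dz":0.003,"rx":0,"ry":0.2,"rz":0,"hand":0}]' 30; python3 rel.py .4857 .2173 .2722
```

```text
time: 21.8
tcp_pos: [0.4912, 0.2205, 0.2788]
tool_rot: [0.136, -0.211, 0.968, -0.005]
contact_force: [0.8, -0.4, 0.0]
gripper_width: 0.0004
time: 21.92
tcp_pos: [0.4921, 0.2205, 0.276]
tool_rot: [0.134, -0.211, 0.968, -0.005]
contact_force: [0.3, 0.2, -0.1]
gripper_width: 0.0004
time: 22.05
tcp_pos: [0.4932, 0.2208, 0.2743]
tool_rot: [0.134, -0.211, 0.968, -0.006]
contact_force: [-11.0, -2.6, 20.8]
gripper_width: 0.0006
tcp [0.4932 0.2208 0.2743] axes x,y,z [[-0.875, -0.41, -0.257], [-0.407, 0.911, -0.067], [0.261, 0.045, -0.964]]
rel [ 0.0085  0.0001 -0.0001] F [-11.0446  -2.643   20.7925] t 22.05 [ 0.2055  0.2569  1.4672 -0.0098  1.1492 -1.7913]
```

```bash
python3 -m handwheel '[{"dx":0,"dy":0,"dz":-0.008,"rx":0,"ry":0,"rz":0,"hand":0},{"dx":0.015,"dy":0,"dz":0,"rx":0,"ry":0,"rz":0,"hand":0},{"dx":0,"dy":0,"dz":0,"rx":0,"ry":0,"rz":0,"hand":0}]' 30;python3 rel.py .4857 .2173 .2722; python3 -m handwheel '[{"dx":0,"dy":0,"dz":0.004,"rx":0,"ry":0,"rz":0,"hand":0}]' 30;python3 -m handwheel '[{"dx":0,"dy":0,"dz":0.003,"rx":0,"ry":0,"rz":0,"hand":0}]' 30;python3 rel.py .4857 .2173 .2722
```

```text
time: 22.42
tcp_pos: [0.478, 0.2143, 0.2796]
tool_rot: [0.135, -0.211, 0.968, -0.006]
contact_force: [0.3, -0.3, -0.0]
gripper_width: 0.0004
tcp [0.478  0.2143 0.2796] axes x,y,z [[-0.875, -0.41, -0.258], [-0.407, 0.911, -0.068], [0.263, 0.046, -0.964]]
rel [-0.0061  0.0001  0.0093] F [ 0.3421 -0.291  -0.0381] t 22.425 [ 0.1983  0.2226  1.4991 -0.0077  1.1496 -1.7992]
time: 22.55
tcp_pos: [0.4795, 0.2146, 0.2762]
tool_rot: [0.135, -0.211, 0.968, -0.006]
contact_force: [0.7, 0.3, -0.2]
gripper_width: 0.0006
time: 22.68
tcp_pos: [0.4807, 0.2149, 0.2731]
tool_rot: [0.135, -0.211, 0.968, -0.006]
contact_force: [-0.1, 0.1, -0.0]
gripper_width: 0.0004
tcp [0.4807 0.2149 0.2731] axes x,y,z [[-0.874, -0.41, -0.26], [-0.407, 0.911, -0.068], [0.264, 0.046, -0.963]]
rel [-0.0052  0.0002  0.0023] F [-0.1303  0.1068 -0.0345] t 22.675 [ 0.1984  0.2323  1.5059 -0.0077  1.1318 -1.799 ]
```

```bash
python3 -m handwheel '[{"dx":0,"dy":0,"dz":0.003,"rx":0,"ry":0.2,"rz":0,"hand":0}]' 30;python3 -m handwheel '[{"dx":0,"dy":0,"dz":0.002,"rx":0,"ry":0.2,"rz":0,"hand":0}]' 30;python3 -m handwheel '[{"dx":0,"dy":0,"dz":0.002,"rx":0,"ry":0.2,"rz":0,"hand":0}]' 30;python3 rel.py .4857 .2173 .2722
```

```text
time: 22.8
tcp_pos: [0.4816, 0.2152, 0.2711]
tool_rot: [0.134, -0.211, 0.968, -0.006]
contact_force: [-16.9, -2.1, 27.6]
gripper_width: 0.0005
time: 22.92
tcp_pos: [0.4818, 0.2154, 0.2711]
tool_rot: [0.133, -0.211, 0.968, -0.006]
contact_force: [-17.9, -4.8, 25.5]
gripper_width: 0.0007
time: 23.05
tcp_pos: [0.4817, 0.2154, 0.2711]
tool_rot: [0.132, -0.211, 0.968, -0.007]
contact_force: [-13.2, -5.2, 18.5]
gripper_width: 0.0005
tcp [0.4817 0.2154 0.2711] axes x,y,z [[-0.876, -0.411, -0.252], [-0.407, 0.911, -0.07], [0.258, 0.042, -0.965]]
rel [-0.0045  0.      0.0001] F [-13.1549  -5.2182  18.4532] t 23.05 [ 0.2006  0.2387  1.5016 -0.0116  1.1369 -1.7961]
```

```bash
python3 -m handwheel '[{"dx":0,"dy":0,"dz":-0.009,"rx":0,"ry":-0.6,"rz":0,"hand":0},{"dx":-0.004,"dy":0.018,"dz":0,"rx":0,"ry":0,"rz":0,"hand":0},{"dx":0,"dy":0,"dz":0.004,"rx":0,"ry":0,"rz":0,"hand":0}]' 30;python3 rel.py .4857 .2173 .2722; python3 -m handwheel '[{"dx":0,"dy":0,"dz":0.003,"rx":0,"ry":0,"rz":0,"hand":0}]' 30;python3 -m handwheel '[{"dx":0,"dy":0,"dz":0.002,"rx":0,"ry":0.2,"rz":0,"hand":0}]' 30;python3 -m handwheel '[{"dx":0,"dy":0,"dz":0.002,"rx":0,"ry":0.2,"rz":0,"hand":0}]' 30;python3 rel.py .4857 .2173 .2722
```

```text
time: 23.42
tcp_pos: [0.477, 0.2336, 0.2767]
tool_rot: [0.138, -0.211, 0.968, -0.006]
contact_force: [0.9, -0.2, 0.4]
gripper_width: 0.0005
tcp [0.477  0.2336 0.2767] axes x,y,z [[-0.873, -0.41, -0.264], [-0.407, 0.911, -0.07], [0.269, 0.047, -0.962]]
rel [ 0.0003 -0.0181  0.0059] F [ 0.8655 -0.2108  0.3826] t 23.425 [ 0.2407  0.2372  1.4892 -0.0209  1.1391 -1.7538]
time: 23.55
tcp_pos: [0.4781, 0.2335, 0.2733]
tool_rot: [0.138, -0.211, 0.968, -0.006]
contact_force: [0.4, -0.3, -0.2]
gripper_width: 0.0005
time: 23.68
tcp_pos: [0.4787, 0.2332, 0.2709]
tool_rot: [0.136, -0.211, 0.968, -0.007]
contact_force: [-5.8, 0.4, 11.0]
gripper_width: 0.0006
time: 23.8
tcp_pos: [0.4791, 0.2333, 0.2707]
tool_rot: [0.135, -0.211, 0.968, -0.007]
contact_force: [-17.1, -1.0, 26.3]
gripper_width: 0.0003
tcp [0.4791 0.2333 0.2707] axes x,y,z [[-0.875, -0.41, -0.258], [-0.407, 0.911, -0.069], [0.263, 0.044, -0.964]]
rel [ 0.0004 -0.0174 -0.0004] F [-17.1331  -0.9815  26.2937] t 23.8 [ 0.2395  0.2472  1.492  -0.0216  1.1328 -1.754 ]
```

Left side is also hard at the same depth (-0.4 mm, 31 N). Last the right side, then withdraw.

```bash
python3 -m handwheel '[{"dx":0,"dy":0,"dz":-0.009,"rx":0,"ry":-0.4,"rz":0,"hand":0},{"dx":0,"dy":-0.034,"dz":0,"rx":0,"ry":0,"rz":0,"hand":0},{"dx":0,"dy":0,"dz":0.004,"rx":0,"ry":0,"rz":0,"hand":0}]' 30;python3 rel.py .4857 .2173 .2722; python3 -m handwheel '[{"dx":0,"dy":0,"dz":0.003,"rx":0,"ry":0,"rz":0,"hand":0}]' 30;python3 -m handwheel '[{"dx":0,"dy":0,"dz":0.002,"rx":0,"ry":0.2,"rz":0,"hand":0}]' 30;python3 -m handwheel '[{"dx":0,"dy":0,"dz":0.002,"rx":0,"ry":0.2,"rz":0,"hand":0}]' 30;python3 rel.py .4857 .2173 .2722
```

```text
time: 24.18
tcp_pos: [0.4922, 0.201, 0.2789]
tool_rot: [0.139, -0.211, 0.968, -0.006]
contact_force: [-0.2, 0.5, 0.4]
gripper_width: 0.0004
tcp [0.4922 0.201  0.2789] axes x,y,z [[-0.872, -0.41, -0.266], [-0.407, 0.911, -0.07], [0.271, 0.047, -0.961]]
rel [0.0008 0.018  0.0054] F [-0.1557  0.47    0.3686] t 24.175 [ 0.1638  0.2335  1.4879  0.0026  1.1415 -1.8371]
time: 24.3
tcp_pos: [0.4929, 0.2012, 0.2756]
tool_rot: [0.139, -0.211, 0.968, -0.006]
contact_force: [-0.5, 0.0, 1.2]
gripper_width: 0.0005
time: 24.42
tcp_pos: [0.4933, 0.2016, 0.2736]
tool_rot: [0.137, -0.211, 0.968, -0.006]
contact_force: [-7.3, -3.5, 16.3]
gripper_width: 0.0006
time: 24.55
tcp_pos: [0.4935, 0.2018, 0.2735]
tool_rot: [0.136, -0.211, 0.968, -0.007]
contact_force: [-15.0, -6.9, 25.9]
gripper_width: 0.0005
tcp [0.4935 0.2018 0.2735] axes x,y,z [[-0.874, -0.411, -0.26], [-0.407, 0.911, -0.071], [0.266, 0.043, -0.963]]
rel [ 0.0008  0.0174 -0.0001] F [-14.9891  -6.9373  25.856 ] t 24.55 [ 0.1665  0.2428  1.4902 -0.0015  1.1357 -1.8336]
```

All four sides are hard, at equal depth within 0.5 mm and at the modelled home depth. Withdraw and do a last numeric check.

```bash
python3 -m handwheel '[{"dx":0,"dy":0,"dz":-0.01,"rx":0,"ry":0,"rz":0,"hand":0},{"dx":0,"dy":0,"dz":-0.04,"rx":0,"ry":0,"rz":0,"hand":0},{"dx":0,"dy":0,"dz":-0.05,"rx":0,"ry":0,"rz":0,"hand":0},{"dx":0.02,"dy":-0.05,"dz":0,"rx":0,"ry":0,"rz":0,"hand":0},{"dx":0.02,"dy":-0.05,"dz":0,"rx":0,"ry":0,"rz":0,"hand":0},{"dx":0.02,"dy":-0.05,"dz":0,"rx":0,"ry":0,"rz":0,"hand":0},{"dx":0.02,"dy":-0.05,"dz":0,"rx":0,"ry":0,"rz":0,"hand":0},{"dx":0,"dy":0,"dz":0,"rx":0,"ry":0,"rz":0,"hand":0},{"dx":0,"dy":0,"dz":0,"rx":0,"ry":0,"rz":0,"hand":0}]' 30; python3 - <<'E'
from h import *
im=snapshot('side');t=snapshot('top');cv2.imwrite('pics/m_top.png',t);cv2.imwrite('pics/m_side.png',im)
for n,i in(('top',t),('side',im)):
    d=cv2.absdiff(cv2.GaussianBlur(cv2.imread(f'pics/a_{n}.png'),(3,3),0),cv2.GaussianBlur(i,(3,3),0)).max(2)>40
    N,_,S,_=cv2.connectedComponentsWithStats(d.astype(np.uint8))
    print(n,[list(map(int,s)) for s in S[1:] if s[4]>4])
E
python3 seat.py | grep -v before
```

```text
time: 25.68
tcp_pos: [0.4775, -0.019, 0.3674]
tool_rot: [0.136, -0.215, 0.967, -0.007]
contact_force: [0.9, 0.3, -0.2]
gripper_width: 0.0004
top [[281, 173, 23, 28, 428], [266, 180, 22, 27, 268], [208, 186, 48, 30, 599], [144, 190, 18, 16, 216], [187, 206, 15, 25, 175], [242, 217, 3, 3, 6], [193, 219, 10, 24, 68], [208, 221, 5, 6, 19], [213, 222, 22, 24, 421], [246, 229, 4, 11, 15], [237, 245, 3, 5, 10], [192, 247, 41, 24, 258], [3, 288, 75, 72, 1760], [149, 298, 20, 10, 72], [0, 303, 4, 39, 116], [96, 305, 95, 57, 1582], [216, 313, 32, 21, 176], [193, 316, 4, 6, 9], [217, 322, 22, 16, 115], [205, 328, 4, 5, 13], [2, 337, 21, 24, 266], [240, 336, 10, 32, 105], [81, 344, 6, 9, 16], [77, 356, 53, 28, 674], [20, 364, 9, 4, 22], [191, 368, 10, 16, 106], [175, 380, 4, 4, 13]]
side [[280, 72, 160, 138, 7343], [431, 103, 81, 86, 1978], [433, 127, 2, 6, 7], [452, 128, 13, 6, 33], [465, 144, 5, 7, 23], [491, 145, 3, 4, 10], [483, 149, 23, 36, 498], [442, 166, 10, 11, 49], [443, 166, 18, 31, 257], [470, 167, 7, 13, 57], [259, 174, 29, 24, 401], [481, 177, 2, 3, 6], [443, 179, 6, 4, 9], [425, 1
[... 517 characters left out ...]
en n 171.0 c 152.8 197.58 x 143.7 161.1 y 189.7 206.4
after top black n 65.015625 c 149.41 198.97 x 135.7 155.3 y 191.2 204.1
model h 0 flange mid [294.2822 229.874 ] knob top [297.7393 220.5916] top [150.0293 200.5479] [152.149  197.9267]
model h 0.016 flange mid [295.5893 226.3638] knob top [299.0786 216.9968] top [149.1012 201.6954] [151.2706 199.013 ]
x 287.5 green 226.0 231.25 blue 232.375 235.875
x 289.5 green 224.875 233.125 blue 234.0 237.375
x 291.5 green 224.625 234.125 blue 235.0 238.375
x 293.5 green 230.75 234.75 blue 236.125 238.875
x 295.5 green 231.0 235.75 blue 236.125 238.875
x 297.5 green 230.625 235.625 blue 236.125 238.75
x 299.5 green 227.625 235.125 blue 235.75 236.875
```

```bash
python3 -c "
from plant import finish_job
print(finish_job())"
```

```text
the job is handed in; nothing more can be done
None
```

The green stopper is seated home in the tilted flask, and I handed the job in at about 26 s. The report gives no verdict.

- **Keeper:** I gripped the red tab and drew it about 50 mm to a hard stop. The next picture showed the prongs fully clear of the flange.
- **Placing:** I lifted the stopper out, tilted it about 15° to match the neck, and let go in the mouth. The picture after release showed it standing in line and proud. My estimates of how far proud disagreed: 16 mm from the first pixel fit, 10 to 12 mm from the later mask shift and push travel. So it may have been slightly into the beads when I let go.
- **Pushing home:** With the fingers shut I pressed along the neck axis. The stopper went in about 12 mm and then stopped hard, with force peaking at about 42 N. That is more than was needed.
- **Flatness:** I then pressed off-centre on four sides, at about 23 to 32 N each. All four were hard at the modelled home depth, within about 0.5 mm of each other, and the pictures before and after these presses show no movement.

**Last checks:** The final pictures differ from the first only at the dock, the flask mouth and where the arm and its shadow are. That was a coarse pixel comparison, not a look at each bystander. The arm was well clear and touching nothing.

I had used all 12 pictures by the end, so the final seating was checked only by numbers. The networks' stopper-top point did not show the drop, but the image masks and the press depths both did, so I went by those.

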